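Turn the last oatcake on the griddle

TASK

One of the two oatcakes on the electric griddle still lies scored face up: take the turner, work its front edge under that oatcake (it slides away until it is stopped by the griddle's raised rim) and turn it over with a turn of the wrist, so that it lies flat on the plate scored face down. Oatcakes snap and the plate is coated, so keep the blade light on both, do not touch the oatcakes with the gripper, and leave the oatcake already turned where it lies. Then lay the turner back flat on the worktop and let go.

Things in the scene. Friction and masses are not known exactly. Their poses are not given: they have to be found in the camera images.
- oatcake: the oatcake to be turned: a stiff, round, hand-rolled biscuit, 92 mm across, unevenly 9 to 14 mm thick, 30 to 65 g; under the plain face its edge is bevelled (6 mm wide, 2 mm high). Origin on its axis, inside it; +z square out of the face scored with a cross and pricked with holes, which is not quite parallel to the plain face. Starts scored face up, in the far left part of the plate
- turned_oatcake: the other oatcake, of the same make, already turned (scored face and +z down); stays where it is, in the near right part of the plate
- turner: rigid steel griddle turner, about 0.17 kg, mostly in the blade; stands flat on the worktop on its blade, handle in the air. Blade 100 mm long (x) and 80 mm wide (y), 2.2 mm thick, its front 12 mm 1.5 mm thick. Origin: middle of the blade's rear edge, underside; +x to the front edge, +z up. Behind the origin (x < 0) the handle rises backwards at 0.45 rad in the x-z plane
- turner_edge (a point): middle of the turner's front edge, on the underside, at x +101 mm in the turner's frame; axes as the turner's
- turner_grip (a point): point inside the turner's black handle, at x -72, z +42 mm in the turner's frame. The grip is a straight bar 110 mm long, 18 mm wide (y) with flat parallel sides and 22 mm deep, rising backwards at 0.45 rad; it reaches 40 mm forward and 70 mm back of this point. Axes as the turner's
- griddle: flat electric griddle, standing firm: its base, origin under its middle on the worktop. Its plate is 270 mm (x) by 360 mm (y) inside a 12 mm wide, 9 mm high upright rim. Its middle is 46 mm above the worktop; to drain fat it is set sloping along y by up to 0.04 rad, either end lower: not measured, feel for it. It does not give. Side handles reach to y +-221 mm
Mind the look-alikes: they are no part of the job. Leave any turquoise look-alike of the turned_oatcake alone. Leave any blue look-alike of the oatcake alone.

How it is judged (in metres and radians):
On the way, in this order (a step that is already met when the one before it is completed fails the run):
1. the turner's blade holds the oatcake tipped up (contact force between turner and oatcake above 0.1 N and angle between oatcake's own z axis and vertical above 0.6 rad), for 0.05 s.
2. the oatcake lies flat on the plate, scored face down (angle between oatcake's own z axis and vertical above 3.04 rad and z of oatcake in the frame of griddle below 0.066 m and x of oatcake in the frame of griddle between -0.09 and 0.09 m and y of oatcake in the frame of griddle between -0.135 and 0.135 m), for 0.3 s.
At the end, for the whole second after the job is handed in: the oatcake lies scored face down on the plate, level within 6 degrees, its middle within 90 mm (x) and 135 mm (y) of the griddle's, at rest; the turner stands flat on the worktop (within 3.4 degrees), released, at rest; the other oatcake lies within 15 mm of its place, still scored face down (all of step 2 and angle between turner's own z axis and vertical below 0.06 rad and height (world z) of turner between -0.004 and 0.004 m and linear speed of each of oatcake, turner below 0.02 m/s and angle between turned_oatcake's own z axis and vertical above 3.04 rad and distance of turned_oatcake from where it was at the start of the episode below 0.015 m); the robot touches nothing.
It fails at once if the turner pressed on the griddle with more than 7 N (contact force between turner and griddle above 7 N).
It fails at once if the turner pressed on an oatcake with more than 5 N (it snaps) (contact force between turner and oatcake above 5 N or contact force between turner and turned_oatcake above 5 N).
It fails at once if the oatcake knocked or dropped hard: more than 20 N on it (contact force between oatcake and anything else above 20 N).
It fails at once if an oatcake touched with the gripper or arm (contact force between any of the fingers, the arm and oatcake above 0.3 N or contact force between any of the fingers, the arm and turned_oatcake above 0.3 N).
It fails at once if the oatcake already turned shifted by more than 15 mm (distance of turned_oatcake from where it was at the start of the episode above 0.015 m).
It also fails if it takes over 67 s, if anything falls off the work surface, if the arm or the gripper's body presses on something with over 40 N, if the wrist force passes 120 N, or if a joint passes its speed limit or range.

ROBOT

A 6-joint arm with a two-finger parallel gripper is mounted at the origin on a cart in front of the work surface, level with it; the furniture and walls round the work are solid. World frame = base frame: x ahead of the robot, y to its left, z up, the work surface at z = 0. Lengths are in m, angles in degrees, forces in N, time in s.
With the tool pointing down it reaches from about 0.4 to 0.825 m from the base axis. Payload 7 kg.
Tool frame: the origin (TCP) lies midway between the tips of the shut fingers; the grasp point (between the pads) lies 19 mm behind it; z points along the fingers, y is the line along which they close (so a half turn about z gives the same grasp; the last joint's range is limited). The gripper opens to 88 mm and grips with 3 to 60 N. Pads are 19 mm wide; open, the fingers measure 130 mm over their backs; the gripper's body (78 mm by 193 mm) begins 47 mm behind the grasp point.
Start: joints at [-59.181, 20.546, 0.682, 0, -70.136, -16.507], TCP at [0.167, -0.654, 0.227] pointing down, gripper open.
Joint ranges: [-176.03, 176.03], [-82.01, 121.73], [-58.28, 71.71], [-173.87, 95.51], [-174.79, -0.11], [-173.66, 173.66]. Speed limits (degrees/s): [136.94, 136.94, 172.46, 180, 180, 180].

INTERFACE

Orientations are given as [roll, pitch, yaw] about the fixed x, y, z axes, in that order (R = Rz(yaw) Ry(pitch) Rx(roll)).
In Python, from plant import ctrl gives the robot as it stands. The module is installed in compiled form; this text tells all that it offers.
- The arm moves only by the tool send_rows, never from a script. Its argument "plan" is a list that holds one entry, the list of rows, each a list of 6 numbers: the shift along the tool's x, y, z in cm, then the turn, a rotation vector about the tool's x, y, z in degrees. A call has 1 to 8 rows; each row is the pose to reach, as a shift and turn from the pose commanded when the call began, along the tool's axes at that moment; what a row does not reach only later rows make up. A row lasts 1/12 s, in which the tool goes at most 41.7 mm and 7.16 degrees, less where a joint would pass 70% of its speed; a pose out of reach is approached as far as the arm can. A call with a gripper value outside its range is refused whole. "fingers" is the opening, from 0 (shut) to 1 (fully open), set as the call begins (left out, the last holds). The fingers move at their own pace and stop on an object; the grip force is fixed at half the most. Time passes only in rows, so rows that repeat a pose let the fingers close. It gives the time, the measured TCP pose, the force, the opening and the grip force at its end, in the units of the state.
- ctrl.get_obs(): the state, without advancing time (a new reading comes with each control period).
- ctrl.snapshot(name): name is "scene" or "side" or "wrist"; returns a dict with "img" (384x512x3 uint8, red, green, blue), "K" (3x3 intrinsics, pixels), "k1" (the pictures are not rectified: a ray, as slopes to the right and down, at radius r is drawn at 1 + k1 r^2 times it, then the intrinsics apply), "pose" (4x4, takes a point from camera to world coordinates). Camera axes: x right, y down, z forward; pixel columns grow to the right and rows downward; lengths in m; the calibration is good to about 2 mm. A picture is of the moment at which its call begins. There is no depth.
- ctrl.close_job(): hands the job in; it is judged then, once.
The state is a dict: "clock": time; "joint_pos": joint angles; "qvel": joint speeds; "tau": joint torques, N m; "tool_pos": TCP position; "orientation": TCP orientation; "force": force on the tool from outside, world axes, zero at the start; "moment": the same for the moment, N m; "opening": finger opening in m; "gripper_force": force on a finger pad.
Only numpy, scipy, OpenCV 4.12 (cv2) and the standard library are available. Lean on these libraries where they do the work, as an engineer would, in place of code of your own. Each camera call takes 0.05 s, during which the arm holds its last target. There are 200 camera calls.

## Working session

There is one attempt and no reset: what is moved stays moved. The work goes in short steps, Python scripts to look and compute and a tool call to move; the robot and the scene stay as the last step left them, time stands still between calls to the robot, and variables do not carry over. Pictures are saved under pics/ and viewed, at most 10 in all, crops included, and the job is handed in when it is done.

Besides the shell and the picture viewer there is one more tool, called after "Emit:" by a JSON object that holds its "api" and its "payload", one argument or row to a line. send_rows: Moves the arm, as the interface text tells. Its arguments: {"type":"object","properties":{"plan":{"type":"array","items":{"type":"array","items":{"type":"array","items":{"type":"number"}}}},"fingers":{"type":"number"}},"required":["plan"]}

```bash
mkdir -p pics; ls; cat > h.py <<'E'
import numpy as np,cv2,json
from plant import ctrl
def snap(n,save=None):
    s=ctrl.snapshot(n)
    if save: cv2.imwrite(f'pics/{save}.png',s['img'][:,:,::-1])
    return s
def ray(s,u,v):
    K=np.array(s['K']);x=(u-K[0,2])/K[0,0];y=(v-K[1,2])/K[1,1]
    rd=np.hypot(x,y);r=rd
    for _ in range(30): r=rd/(1+s['k1']*r*r)
    f=r/rd if rd>0 else 1
    P=np.array(s['pose']);return P[:3,3],P[:3,:3]@np.array([x*f,y*f,1])
def onz(s,u,v,z):
    o,d=ray(s,u,v);return o+d*(z-o[2])/d[2]
def proj(s,p):
    P=np.array(s['pose']);K=np.array(s['K']);c=P[:3,:3].T@(np.array(p)-P[:3,3]);x,y=c[:2]/c[2]
    f=1+s['k1']*(x*x+y*y);return np.array([K[0,0]*x*f+K[0,2],K[1,1]*y*f+K[1,2]])
def tri(a,b):
    A=np.zeros((3,3));B=np.zeros(3)
    for o,d in (a,b):
        d=d/np.linalg.norm(d);M=np.eye(3)-np.outer(d,d);A+=M;B+=M@o
    return np.linalg.solve(A,B)
E
python3 - <<'E'
from h import *
import pickle
S={n:snap(n,n+'0') for n in('scene','side','wrist')}
pickle.dump(S,open('S0.pkl','wb'))
for n in S: print(n,np.round(S[n]['K'],1).tolist(),S[n]['k1'],np.round(S[n]['pose'],3).tolist())
a=cv2.imread('pics/scene0.png');b=cv2.imread('pics/side0.png')
cv2.imwrite('pics/sc.png',cv2.resize(a,(800,600)));cv2.imwrite('pics/sd.png',cv2.resize(b,(800,600)))
print(ctrl.get_obs())
E
```

```text
pics
scene [[392.8, 0.0, 253.3], [0.0, 392.8, 186.9], [0.0, 0.0, 1.0]] -0.02353332909887525 [[0.46, -0.337, 0.822, -0.325], [-0.888, -0.182, 0.422, -0.568], [0.007, -0.924, -0.383, 0.478], [0.0, 0.0, 0.0, 1.0]]
side [[366.9, 0.0, 263.9], [0.0, 366.9, 193.6], [0.0, 0.0, 1.0]] -0.12131923682221102 [[0.929, -0.2, 0.312, 0.28], [-0.37, -0.547, 0.751, -0.768], [0.021, -0.813, -0.582, 0.565], [0.0, 0.0, 0.0, 1.0]]
wrist [[278.2, 0.0, 259.2], [0.0, 278.2, 193.2], [0.0, 0.0, 1.0]] 0.01488024246377292 [[-0.247, 0.932, 0.265, 0.095], [0.969, 0.238, 0.068, -0.671], [0.001, 0.274, -0.962, 0.385], [0.0, 0.0, 0.0, 1.0]]
{'clock': 0.15, 'joint_pos': array([-5.91811828e+01,  2.05816983e+01,  6.44116300e-01, -1.36451584e-02,
       -7.01356665e+01, -1.65039897e+01]), 'qvel': array([-0.04700368, -0.12801595,  0.1473248 ,  0.0571424 ,  0.09737453,
        0.04848853]), 'tau': array([-1.92778425e-04, -5.83275640e+01,  2.93292350e+01,  7.00114265e+00,
        8.81729327e-03, -1.11140987e-04]), 'tool_pos': array([ 0.16672986, -0.65368971,  0.22583152]), 'orientation': array([ 1.79926125e+02, -8.50989600e-03, -1.65689812e+02]), 'force': array([-0.22883177,  0.38957552, -0.05399254]), 'moment': array([ 0.07559561,  0.04705017, -0.02722764]), 'gripper_force': 0.0, 'opening': 0.08789970300478091}
```

View pics/sc.png

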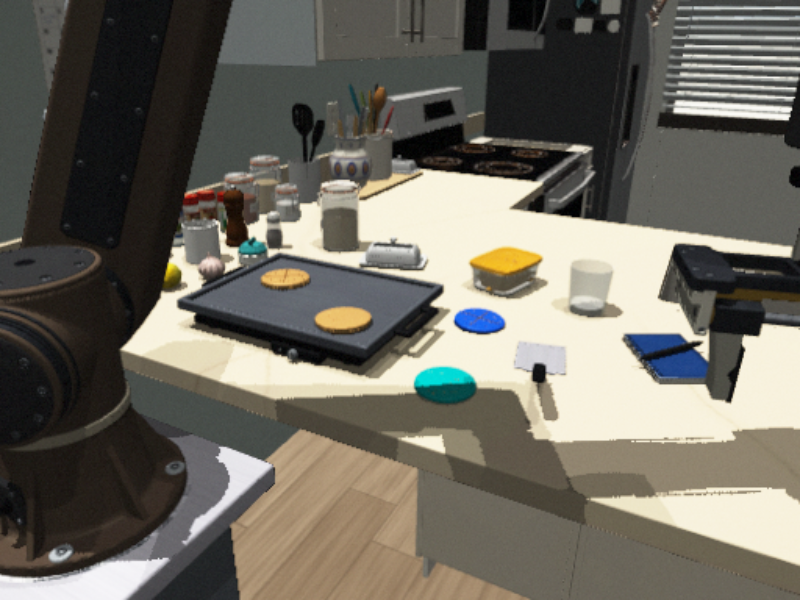

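View pics/sd.png

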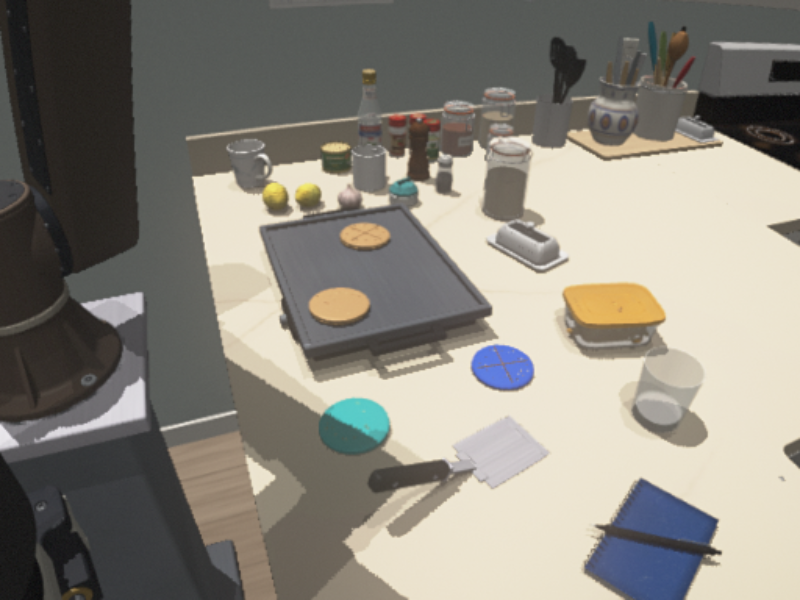

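The scene picture shows the griddle (roughly 180–440, 255–360). The scored oatcake is at (286,279) and the plain one at (343,319). The turner is at (540,358), with a turquoise look-alike at (445,384) and a blue one at (480,320). In the side picture the oatcake to turn is at (365,236), the turned one at (339,306), and the turner blade at (500,450) with its handle end at (378,480). Next I'll enlarge a crop for accurate corners.

```bash
python3 - <<'E'
import cv2
b=cv2.imread('pics/side0.png')
g=cv2.resize(b[125:240,160:320],(800,575),interpolation=cv2.INTER_CUBIC) # x5
cv2.imwrite('pics/g.png',g)
t=cv2.resize(b[255:325,225:365],(800,400),interpolation=cv2.INTER_CUBIC) # x5.714
cv2.imwrite('pics/t.png',t)
E
```

```text
(no output)
```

View pics/g.png

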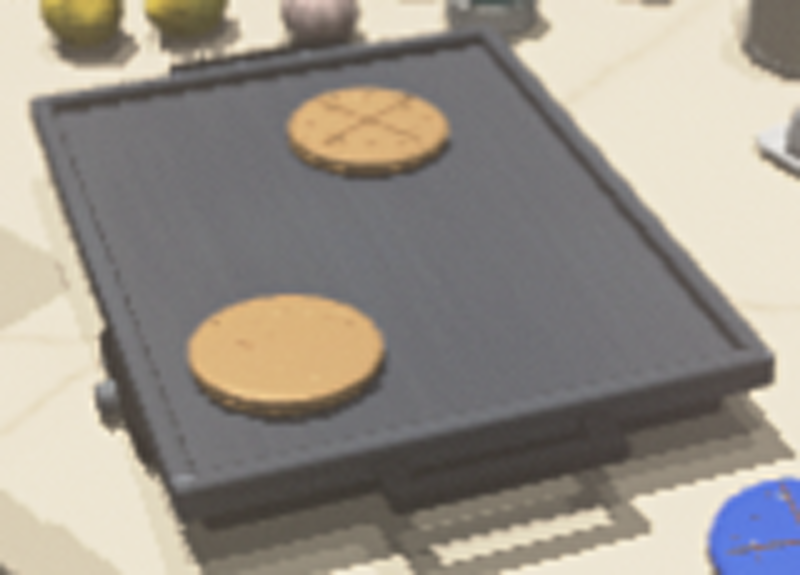

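View pics/t.png

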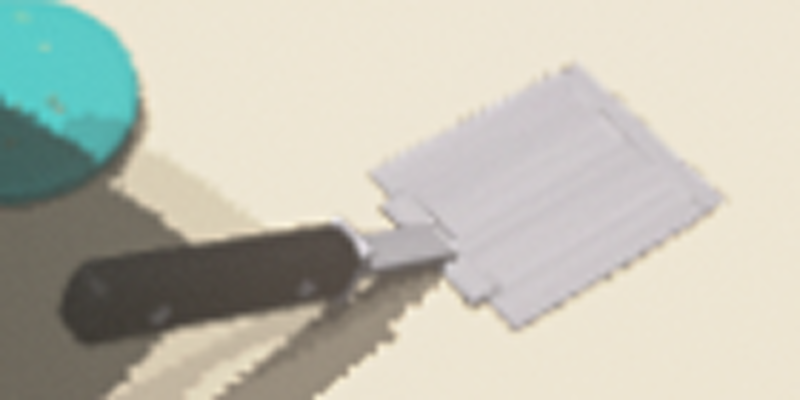

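In the griddle crop, the rim's outer corners are near (33,103), (487,32), (772,355) and (180,492). The scored oatcake, with its cross at (370,122), is the one to turn. The plain one at (287,350) is already turned. In the turner crop, the blade corners are (372,175), (575,65), (722,200) and (515,328), and the handle end is near (75,310).

```bash
python3 - <<'E'
from h import *
import pickle
from scipy.optimize import least_squares
S=pickle.load(open('S0.pkl','rb'));s=S['side'];c=S['scene']
G=lambda x,y:(160+(x+.5)/5-.5,125+(y+.5)/5-.5)
T=lambda x,y:(225+(x+.5)/5.714-.5,255+(y+.5)/5.714-.5)
obs=[G(33,103),G(487,32),G(772,355),G(180,495)]
obs2=[(x*.64,y*.64) for x,y in[(182,300),(279,256),(441,290),(363,356)]]
cor=[(-.147,.192),(.147,.192),(.147,-.192),(-.147,-.192)]
def res(p,full=False):
    x,y,a,sl=p;r=[]
    for i,(cx,cy) in enumerate(cor):
        w=[x+cx*np.cos(a)-cy*np.sin(a),y+cx*np.sin(a)+cy*np.cos(a),.055+sl*cy]
        r+=list(proj(s,w)-obs[i]); r+=list((proj(c,w)-obs2[i])*.3)
    return np.array(r)
f=least_squares(res,[.5,0,0,0]);print('griddle',f.x,np.round(f.fun,1))
x,y,a,sl=f.x
for n,p in(('oat',(370,127)),('turned',(287,350))):
    w=onz(s,*G(*p),.059);d=w[:2]-[x,y];print(n,w,'local',[d[0]*np.cos(a)+d[1]*np.sin(a),-d[0]*np.sin(a)+d[1]*np.cos(a)])
tc=[onz(s,*T(*p),.002) for p in[(372,175),(575,65),(722,200),(515,328)]]
print(np.round(tc,4))
rear=(tc[0]+tc[3])/2;fr=(tc[1]+tc[2])/2;d=fr-rear
print('rear',rear,'len',np.linalg.norm(d),'yaw',np.degrees(np.arctan2(d[1],d[0])),'wid',np.linalg.norm(tc[0]-tc[3]))
e=d/np.linalg.norm(d)
print('grip',rear-e*.072+[0,0,.04],'grip back',rear-e*.142+[0,0,.042+.07*np.sin(.45)])
for q in [rear-e*(.072+.07*np.cos(.45))+[0,0,.04+.07*np.sin(.45)],rear-e*(.072-.04*np.cos(.45))+[0,0,.04-.04*np.sin(.45)]]:
    pr=proj(s,q);print('crop px',(pr[0]-225)*5.714,(pr[1]-255)*5.714)
for n,p in(('blue',(503,367)),('turq',(355,425))): print(n,onz(s,p[0]*.64,p[1]*.64,.01))
E
```

```text
griddle [ 0.51887452  0.0296444   0.0028589  -0.00865207] [-1.4 -0.2 -1.3 -0.   0.8 -1.1 -0.1 -0.8  1.9 -0.   0.7 -1.6 -1.5 -0.
  0.7 -1.9]
oat [0.54960261 0.11221732 0.059     ] local [np.float64(0.030964029300750456), np.float64(0.08248473890164888)]
turned [ 0.44646379 -0.08075507  0.059     ] local [np.float64(-0.0727260562336033), np.float64(-0.11019200651569498)]
[[ 0.5153 -0.3469  0.002 ]
 [ 0.6066 -0.3267  0.002 ]
 [ 0.6231 -0.4012  0.002 ]
 [ 0.5316 -0.4217  0.002 ]]
rear [ 0.52344806 -0.38431231  0.002     ] len 0.09366833087013564 yaw 12.555366360358478 wid 0.07661528248472503
grip [ 0.45316984 -0.39996388  0.042     ] grip back [ 0.38484379 -0.41518068  0.07444759]
crop px 88.81511241394479 299.62958560922283
crop px 357.05860791337574 252.1114991570775
blue [ 0.64211941 -0.24609508  0.01      ]
turq [ 0.40878536 -0.27744947  0.01      ]
```

```bash
cat > m.py <<'E'
# usage: upd(row): commanded pose after the row sent;  want(p,R): row needed
import sys,os
from h import *
from scipy.spatial.transform import Rotation as Ro
F='cmd.npy'
def cmd():
    if os.path.exists(F): return np.load(F)
    T=np.eye(4);T[:3,:3]=Ro.from_euler('xyz',[180,0,-165.69],degrees=True).as_matrix();T[:3,3]=[.167,-.654,.227];return T
def comp(T,row):
    D=np.eye(4);D[:3,:3]=Ro.from_rotvec(np.radians(row[3:])).as_matrix();D[:3,3]=np.array(row[:3])/100
    return T@D
def upd(row):
    T=comp(cmd(),row);np.save(F,T)
    o=ctrl.get_obs()
    open('log.txt','a').write(json.dumps([o['joint_pos'].tolist(),o['tool_pos'].tolist(),o['orientation'].tolist()])+'\n')
    print('t',round(o['clock'],2),'err mm',np.round((o['tool_pos']-T[:3,3])*1000,1),'deg',np.round(np.degrees((Ro.from_matrix(T[:3,:3]).inv()*Ro.from_euler('xyz',o['orientation'],degrees=True)).as_rotvec()),2),'q',np.round(o['joint_pos'],1),'F',np.round(o['force'],2),'M',np.round(o['moment'],2),'open',round(o['opening'],4),'gf',round(o['gripper_force'],1))
    return T
def want(p,R,T=None):
    T=cmd() if T is None else T
    D=T[:3,:3].T@R
    return np.round(np.r_[T[:3,:3].T@(np.array(p)-T[:3,3])*100,np.degrees(Ro.from_matrix(D).as_rotvec())],2)
def down(yaw): return Ro.from_euler('xyz',[180,0,yaw],degrees=True).as_matrix()
E
python3 -c "
from m import *
print(want([.4589,-.3986,.12],down(-167.5)).tolist(),want([.4589,-.3986,.019],down(-167.5)).tolist())"
```

```text
[-34.6, 17.53, 10.7, 0.0, -0.0, 1.81] [-34.6, 17.53, 20.8, 0.0, -0.0, 1.81]
```

Emit:
{"api": "send_rows", "payload": {
  "plan": [
    [[-1.0,0.5,0.3,0,0,0],[-3.5,1.8,1,0,0,0],[-6.5,3.3,2,0,0,0.5],[-10,5,3,0,0,0.5],[-13.5,6.8,4.2,0,0,0.5],[-17,8.6,5.3,0,0,1],[-20,10.1,6.2,0,0,1.8],[-23,11.6,7.1,0,0,1.8]]
  ],
  "fingers": 1
}}

```text
clock: 0.82
tool_pos: [0.3622, -0.4827, 0.1549]
orientation: [180.0, -0.0, -167.5]
force: [-0.4, -0.6, 0.8]
opening: 0.0877
gripper_force: 0.0
```

Emit:
{"api": "send_rows", "payload": {
  "plan": [
    [[-3,1.5,0.9,0,0,0],[-6,3,1.8,0,0,0],[-9,4.5,2.8,0,0,0],[-11,5.5,3.4,0,0,0],[-11.6,5.9,3.6,0,0,0],[-11.6,5.9,3.6,0,0,0]]
  ]
}}

```text
clock: 1.32
tool_pos: [0.4624, -0.4001, 0.1186]
orientation: [179.9, -0.1, -167.3]
force: [0.4, -0.5, 0.0]
opening: 0.0878
gripper_force: 0.0
```

```bash
python3 - <<'E'
from m import *
upd([-23,11.6,7.1,0,0,1.8]);upd([-11.6,5.9,3.6,0,0,0])
s=snap('wrist');import pickle;pickle.dump(s,open('w1.pkl','wb'))
cv2.imwrite('pics/w1.png',cv2.resize(s['img'][:,:,::-1],(800,600)))
e=np.array([np.cos(np.radians(12.5)),np.sin(np.radians(12.5)),0]);n=np.array([-e[1],e[0],0]);o=np.array([.5204,-.385,0])
for x,y,z in[(0,.04,.002),(.1,.04,.002),(.1,-.04,.002),(0,-.04,.002),(-.135,0,.083),(-.036,0,.036)]: print(proj(s,o+e*x+n*y+[0,0,z])/.64)
E
```

```text
t 1.32 err mm [101.2  84.6 -37.4] deg [-0.06  0.06 -0.15] q [-22.6  19.7 -15.6  -0.  -54.7 -54.7] F [ 0.36 -0.49  0.04] M [-0.01  0.02 -0.  ] open 0.0878 gf 0.0
t 1.32 err mm [ 0.8  1.9 -1.4] deg [-0.06  0.06 -0.15] q [-22.6  19.7 -15.6  -0.  -54.7 -54.7] F [ 0.36 -0.49  0.04] M [-0.01  0.02 -0.  ] open 0.0878 gf 0.0
[463.98494878 379.3114544 ]
[458.84703656 500.6207953 ]
[352.78058094 500.38980003]
[348.62985051 379.02456319]
[408.14536598 175.68747418]
[406.73782457 349.24537962]
```

View pics/w1.png

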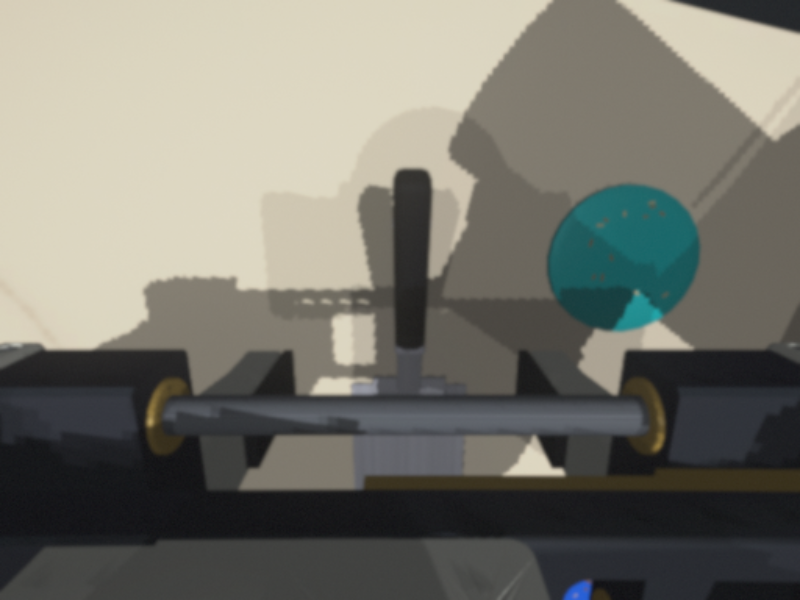

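The wrist view shows the handle from (413,170) to (409,349) and the blade's rear edge at about y=380, so my estimate is within 2 mm and about 1.2° off in yaw. Time to descend and grip.

```bash
python3 -c "
from m import *
print(want([.4595,-.3975,.019],down(-168.7)).tolist())"
```

```text
[0.11, 0.49, 10.1, -0.0, -0.0, 1.21]
```

Emit:
{"api": "send_rows", "payload": {
  "plan": [
    [[0.1,0.5,1,0,0,1.2],[0.1,0.5,3.5,0,0,1.2],[0.1,0.5,6,0,0,1.2],[0.1,0.5,8,0,0,1.2],[0.1,0.5,9.5,0,0,1.2],[0.1,0.5,10.1,0,0,1.2],[0.1,0.5,10.1,0,0,1.2],[0.1,0.5,10.1,0,0,1.2]]
  ]
}}

```text
clock: 2.03
tool_pos: [0.4592, -0.3981, 0.0192]
orientation: [-180.0, 0.0, -168.7]
force: [0.2, 0.3, 0.5]
opening: 0.0879
gripper_force: 0.0
```

Emit:
{"api": "send_rows", "payload": {
  "plan": [
    [[0,0,0,0,0,0],[0,0,0,0,0,0],[0,0,0,0,0,0],[0,0,0,0,0,0],[0,0,0,0,0,0],[0,0,0,0,0,0]]
  ],
  "fingers": 0
}}

```text
clock: 2.53
tool_pos: [0.4596, -0.3974, 0.0188]
orientation: [-180.0, 0.0, -168.7]
force: [0.1, 0.0, 1.0]
opening: 0.053
gripper_force: 0.0
```

```bash
python3 -c "
from m import *
upd([.1,.5,10.1,0,0,1.2])"
```

```text
t 2.53 err mm [-0.   0.  -0.2] deg [ 0.01 -0.02 -0.01] q [-22.4  26.  -21.6  -0.  -42.3 -56.2] F [0.08 0.   0.97] M [ 0.01 -0.06  0.02] open 0.053 gf 0.0
```

Emit:
{"api": "send_rows", "payload": {
  "plan": [
    [[0,0,0,0,0,0],[0,0,0,0,0,0],[0,0,0,0,0,0],[0,0,0,0,0,0],[0,0,0,0,0,0],[0,0,0,0,0,0],[0,0,0,0,0,0],[0,0,0,0,0,0]]
  ]
}}

```text
clock: 3.2
tool_pos: [0.4594, -0.3973, 0.0185]
orientation: [180.0, -0.0, -168.7]
force: [-0.6, 0.3, 0.1]
opening: 0.0178
gripper_force: 29.9
```

Emit:
{"api": "send_rows", "payload": {
  "plan": [
    [[0,0,-0.2,0,0,0],[0,0,-1,0,0,0],[0,0,-3,0,0,0],[0,0,-5.5,0,0,0],[0,0,-8,0,0,0],[0,0,-10,0,0,0],[0,0,-11,0,0,0],[0,0,-11,0,0,0]]
  ]
}}

```text
clock: 3.87
tool_pos: [0.4607, -0.3981, 0.1315]
orientation: [-179.8, 0.2, -168.7]
force: [0.1, -0.2, -1.5]
opening: 0.0176
gripper_force: 29.9
```

```bash
python3 - <<'E'
from m import *
upd([0,0,-11,0,0,0])
from scipy.optimize import least_squares
# fit arm kinematics from log (tool down so far -> weak); print samples
for l in open('log.txt'): print(l[:60])
s=snap('side')
im=s['img'][:,:,::-1][190:330,190:376]
cv2.imwrite('pics/lift.png',cv2.resize(im,(797,600),interpolation=cv2.INTER_CUBIC))
E
```

```text
t 3.87 err mm [ 1.1 -0.7  2.5] deg [ 0.17 -0.21 -0.02] q [-22.5  18.6 -15.5   0.  -55.7 -56.2] F [ 0.08 -0.17 -1.49] M [0.   0.11 0.04] open 0.0176 gf 29.9
[[-22.600943951429038, 19.74783333280348, -15.61983546582680
[[-22.600943951429038, 19.74783333280348, -15.61983546582680
[[-22.44543490080981, 26.019908258454244, -21.61559234734129
[[-22.452251550808555, 18.589940469533644, -15.4513016305579
```

View pics/lift.png

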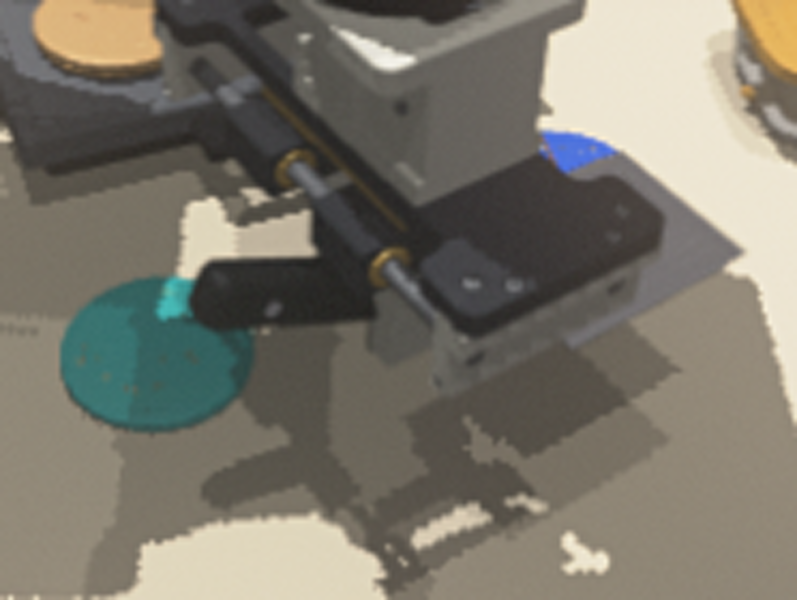

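```bash
cat >> m.py <<'E'
X=np.eye(4);X[:3,:3]=np.diag([-1.,1,-1]);X[:3,3]=[-.062,0,.0185]
def rot(yaw,pitch,roll): return Ro.from_euler('ZYX',[yaw,pitch,roll],degrees=True).as_matrix() # turner axes; pitch>0 nose down
def tool_for(pt,R,loc):   # tool pose so that turner-local point loc is at world pt
    T=np.eye(4);T[:3,:3]=R;T[:3,3]=np.array(pt)-R@np.array(loc)
    return T@np.linalg.inv(X)
E_=[.101,0,0]
def wt(pt,R,loc=E_,T=None):
    G=tool_for(pt,R,loc);return want(G[:3,3],G[:3,:3],T)
E
python3 - <<'E'
from m import *
T=upd([0]*6)
s=snap('side')
t=T@X
print(proj(s,(t@[.101,-.04,0.001,1])[:3]),'seen',190+742/4.285,190+250/4.285, 'yaw',np.degrees(np.arctan2(t[1,0],t[0,0])))
print(wt([.55,.03,.075],rot(90,5,0)), 'hi', wt([.55,.03,.13],rot(90,5,0)))
print(tool_for([.55,.03,.075],rot(90,5,0),E_)[:3,3])
E
```

```text
t 3.92 err mm [ 0.2 -0.1  0.5] deg [ 0.06 -0.11  0.01] q [-22.5  18.7 -15.6  -0.  -55.6 -56.2] F [-0.27  0.13 -2.4 ] M [-0.01  0.15 -0.01] open 0.0179 gf 29.9
[364.20126353 250.19902582] seen 363.1621936989498 248.34305717619603 yaw 11.310000000000008
[-14.09  24.37   2.14   3.43   4.19 -78.64] hi [-14.09  24.37  -3.36   3.43   4.19 -78.64]
[ 0.55       -0.13076735  0.10763599]
```

Emit:
{"api": "send_rows", "payload": {
  "plan": [
    [[-0.8,1.3,-0.2,0.2,0.2,-3],[-2,3.4,-0.6,0.5,0.6,-10],[-3.5,6,-1,0.8,1,-17],[-5,8.8,-1.3,1.1,1.4,-24],[-6.6,11.5,-1.6,1.5,1.9,-31],[-8.2,14,-2,1.9,2.3,-38],[-9.8,17,-2.4,2.3,2.8,-45],[-11,19,-2.7,2.6,3.1,-52]]
  ]
}}

```text
clock: 4.63
tool_pos: [0.5297, -0.1872, 0.1539]
orientation: [-179.2, -3.9, -116.3]
force: [1.0, -1.4, -1.7]
opening: 0.0178
gripper_force: 29.9
```

```bash
python3 - <<'E'
from m import *
T=upd([-11,19,-2.7,2.6,3.1,-52])
print(wt([.55,.03,.06],rot(90,5,0)))
E
```

```text
t 4.63 err mm [-0.5  2.3 -2.1] deg [-0.13  0.08 -0.39] q [  3.2  13.3 -21.7   4.5 -56.3 -32. ] F [ 1.02 -1.42 -1.71] M [ 0.14 -0.05  0.03] open 0.0178 gf 29.9
[ -6.54   0.97   5.9    1.12   0.97 -26.63]
```

Emit:
{"api": "send_rows", "payload": {
  "plan": [
    [[-1.2,0.2,0.5,0.2,0.2,-5],[-2.8,0.4,1.8,0.5,0.4,-12],[-4.3,0.7,3,0.8,0.7,-18.5],[-6,0.9,4.2,1.1,1,-24],[-6.5,1,5.2,1.1,1,-26.6],[-6.5,1,5.7,1.1,1,-26.6],[-6.5,1,5.9,1.1,1,-26.6],[-6.5,1,5.9,1.1,1,-26.6]]
  ]
}}

```text
clock: 5.3
tool_pos: [0.5485, -0.1314, 0.0911]
orientation: [179.8, -5.0, -90.1]
force: [0.3, 0.3, -1.6]
opening: 0.0176
gripper_force: 29.9
```

```bash
python3 - <<'E'
from m import *
T=upd([-6.5,1,5.9,1.1,1,-26.6])
t=T@X;print(t@[.101,0,0,1],Ro.from_matrix(t[:3,:3]).as_euler('ZYX',degrees=True))
print(wt([.55,.03,.051],rot(90,5,0)))
s=snap('side');g=s['img'][:,:,::-1][125:240,160:320]
cv2.imwrite('pics/b.png',cv2.resize(g,(800,575),interpolation=cv2.INTER_CUBIC))
for y in(.04,0,-.04): print([(proj(s,(t@[x,y,0.001,1])[:3])-[160,125])*5 for x in(0,.101)])
E
```

```text
t 5.3 err mm [-1.1 -0.5 -1.6] deg [-0.14  0.02  0.11] q [  9.8  17.  -27.1   6.7 -47.1 -14.6] F [ 0.28  0.34 -1.58] M [ 0.25  0.07 -0.  ] open 0.0176 gf 29.9
[0.54959824 0.02977539 0.05995565 1.        ] [8.99700546e+01 5.02905568e+00 2.33210516e-02]
[-0.1  -0.05  0.9   0.03 -0.03 -0.03]
[array([404.64270842, 292.06200503]), array([343.38987172, 205.47208415])]
[array([482.30890936, 276.43787294]), array([415.28144113, 192.19824499])]
[array([557.87655711, 261.26811757]), array([485.45249675, 179.30562121])]
```

View pics/b.png

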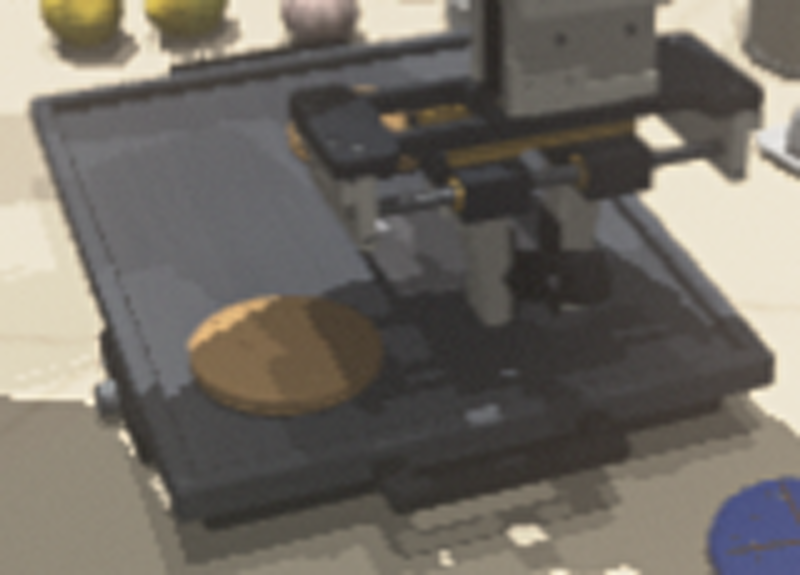

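The gripper holds the turner over the middle of the plate. It mostly hides the blade, whose left edge is near (370,255), and the turned oatcake at (287,355) is clear. Next I'll feel for the plate.

Emit:
{"api": "send_rows", "payload": {
  "plan": [
    [[0,0,0.4,0,0,0],[0,0,0.8,0,0,0],[0,0,1,0,0,0],[0,0,1,0,0,0],[0,0,1,0,0,0]]
  ]
}}

```text
clock: 5.77
tool_pos: [0.5492, -0.1321, 0.0823]
orientation: [180.0, -5.0, -90.1]
force: [-0.4, 0.2, -1.7]
opening: 0.0178
gripper_force: 29.9
```

```bash
python3 - <<'E'
from m import *
T=upd([0,0,1,0,0,0])
E
```

```text
t 5.77 err mm [-0.3 -0.2 -0.4] deg [-0.01  0.    0.02] q [  9.7  17.6 -27.7   6.9 -45.8 -14.7] F [-0.44  0.24 -1.72] M [0.25 0.12 0.07] open 0.0178 gf 29.9
```

Emit:
{"api": "send_rows", "payload": {
  "plan": [
    [[0,0,0.1,0,0,0],[0,0,0.2,0,0,0],[0,0,0.2,0,0,0]]
  ]
}}

```text
clock: 6.02
tool_pos: [0.5493, -0.132, 0.0802]
orientation: [180.0, -5.0, -90.0]
force: [-0.2, -0.0, -1.5]
opening: 0.018
gripper_force: 29.9
```

```bash
python3 - <<'E'
from m import *
T=upd([0,0,.2,0,0,0]);print(T@X@[.101,0,0,1])
E
```

```text
t 6.02 err mm [-0.2  0.  -0.5] deg [-0. -0. -0.] q [  9.7  17.8 -27.8   6.9 -45.5 -14.7] F [-0.21 -0.02 -1.49] M [0.3  0.08 0.05] open 0.018 gf 29.9
[0.5495928  0.02872346 0.04800185 1.        ]
```

Emit:
{"api": "send_rows", "payload": {
  "plan": [
    [[0,0,0.1,0,0,0],[0,0,0.1,0,0,0],[0,0,0.1,0,0,0]]
  ]
}}

```text
clock: 6.27
tool_pos: [0.5493, -0.1321, 0.0792]
orientation: [180.0, -5.0, -90.0]
force: [0.1, -0.8, -0.7]
opening: 0.0177
gripper_force: 29.9
```

```bash
python3 - <<'E'
from m import *
T=upd([0,0,.1,0,0,0])
E
```

```text
t 6.27 err mm [-0.2 -0.  -0.5] deg [-0.  0. -0.] q [  9.7  17.9 -27.8   7.  -45.4 -14.7] F [ 0.07 -0.85 -0.67] M [ 0.27  0.11 -0.  ] open 0.0177 gf 29.9
```

Emit:
{"api": "send_rows", "payload": {
  "plan": [
    [[0,0,0.1,0,0,0],[0,0,0.1,0,0,0],[0,0,0.1,0,0,0]]
  ]
}}

```text
clock: 6.52
tool_pos: [0.5495, -0.1322, 0.0784]
orientation: [180.0, -5.0, -90.0]
force: [0.6, 1.1, 0.5]
opening: 0.0178
gripper_force: 29.9
```

```bash
python3 - <<'E'
from m import *
T=upd([0,0,.1,0,0,0]);print(T@X@[.101,0,0,1])
E
```

```text
t 6.52 err mm [ 0.  -0.  -0.3] deg [ 0.02 -0.   -0.  ] q [  9.7  17.9 -27.9   7.  -45.3 -14.7] F [0.62 1.11 0.52] M [0.3  0.15 0.  ] open 0.0178 gf 29.9
[0.5495919  0.02854814 0.04600955 1.        ]
```

```bash
python3 - <<'E'
from m import *
for z in(.062,.053,.051): print(wt([.5496,-.091,z],rot(90,5,0)))
E
```

```text
[ 1.205e+01 -1.000e-02 -5.400e-01  3.000e-02 -3.000e-02 -3.000e-02]
[ 1.197e+01 -1.000e-02  3.600e-01  3.000e-02 -3.000e-02 -3.000e-02]
[ 1.195e+01 -1.000e-02  5.600e-01  3.000e-02 -3.000e-02 -3.000e-02]
```

Emit:
{"api": "send_rows", "payload": {
  "plan": [
    [[0,0,-0.8,0,0,0],[1.5,0,-1.2,0,0,0],[4,0,-1.2,0,0,0],[7,0,-1,0,0,0],[10,0,-0.6,0,0,0],[12,0,0,0,0,0],[12,0,0.35,0,0,0],[12,0,0.35,0,0,0]]
  ]
}}

```text
clock: 7.18
tool_pos: [0.5485, -0.253, 0.0849]
orientation: [179.9, -5.0, -90.2]
force: [0.3, -0.1, -1.9]
opening: 0.0177
gripper_force: 29.9
```

Emit:
{"api": "send_rows", "payload": {
  "plan": [
    [[0,0,0.1,0,0,0],[0,0,0.1,0,0,0],[0,0,0.1,0,0,0]]
  ]
}}

```text
clock: 7.43
tool_pos: [0.5496, -0.2514, 0.0847]
orientation: [180.0, -5.0, -90.0]
force: [0.3, -0.1, -1.3]
opening: 0.0178
gripper_force: 29.9
```

```bash
python3 - <<'E'
from m import *
T=upd([12,0,.35,0,0,0]);T=upd([0,0,.1,0,0,0]);print(T@X@[.101,0,0,1])
E
```

```text
t 7.43 err mm [ 0.1  0.7 -1.1] deg [ 0.03  0.   -0.07] q [ -2.9  20.2 -23.3   6.9 -46.5  -1.9] F [ 0.31 -0.12 -1.29] M [0.22 0.09 0.  ] open 0.0178 gf 29.9
t 7.43 err mm [ 0.1  0.8 -0.1] deg [ 0.03  0.   -0.07] q [ -2.9  20.2 -23.3   6.9 -46.5  -1.9] F [ 0.31 -0.12 -1.29] M [0.22 0.09 0.  ] open 0.0178 gf 29.9
[ 0.54952738 -0.09138437  0.05204618  1.        ]
```

Emit:
{"api": "send_rows", "payload": {
  "plan": [
    [[0,0,0.05,0,0,0],[0,0,0.1,0,0,0],[0,0,0.1,0,0,0],[0,0,0.1,0,0,0]]
  ]
}}

```text
clock: 7.77
tool_pos: [0.5494, -0.252, 0.0834]
orientation: [180.0, -5.0, -90.0]
force: [-0.6, -0.4, -1.1]
opening: 0.0179
gripper_force: 29.9
```

```bash
python3 - <<'E'
from m import *
T=upd([0,0,.1,0,0,0])
E
```

```text
t 7.77 err mm [-0.1  0.3 -0.4] deg [ 0.01 -0.   -0.03] q [ -2.9  20.3 -23.4   7.  -46.3  -1.9] F [-0.61 -0.44 -1.08] M [ 0.23  0.1  -0.02] open 0.0179 gf 29.9
```

Emit:
{"api": "send_rows", "payload": {
  "plan": [
    [[0,0,0.05,0,0,0],[0,0,0.1,0,0,0],[0,0,0.1,0,0,0],[0,0,0.1,0,0,0]]
  ]
}}

```text
clock: 8.1
tool_pos: [0.5494, -0.2523, 0.0824]
orientation: [180.0, -5.0, -90.0]
force: [-0.5, -0.2, -1.8]
opening: 0.0179
gripper_force: 29.9
```

```bash
python3 - <<'E'
from m import *
T=upd([0,0,.1,0,0,0]);print(T@X@[.101,0,0,1])
E
```

```text
t 8.1 err mm [-0.1 -0.  -0.4] deg [ 0.01 -0.   -0.  ] q [ -3.   20.4 -23.4   7.  -46.2  -1.9] F [-0.48 -0.23 -1.82] M [ 0.47  0.13 -0.01] open 0.0179 gf 29.9
[ 0.54952648 -0.09155969  0.05005388  1.        ]
```

Emit:
{"api": "send_rows", "payload": {
  "plan": [
    [[0,0,0.1,0,0,0],[0,0,0.15,0,0,0],[0,0,0.15,0,0,0],[0,0,0.15,0,0,0]]
  ]
}}

```text
clock: 8.43
tool_pos: [0.5494, -0.2527, 0.0813]
orientation: [-180.0, -5.0, -90.0]
force: [-1.1, -1.8, 4.3]
opening: 0.0176
gripper_force: 30.0
```

```bash
python3 - <<'E'
from m import *
T=upd([0,0,.15,0,0,0]);print(T@X@[.101,0,0,1])
E
```

```text
t 8.43 err mm [-0.1 -0.3 -0. ] deg [ 0.02  0.02 -0.  ] q [ -3.   20.4 -23.5   7.  -46.   -1.9] F [-1.13 -1.81  4.34] M [-0.1  0.6  0.1] open 0.0176 gf 30.0
[ 0.5495258  -0.09169118  0.04855966  1.        ]
```

Emit:
{"api": "send_rows", "payload": {
  "plan": [
    [[0,0,-0.5,0,0,0],[0,0,-2,0,0,0],[0,0,-3.5,0,0,0],[0,0,-4,0,0,0]]
  ]
}}

```text
clock: 8.77
tool_pos: [0.5503, -0.2489, 0.1225]
orientation: [-179.9, -5.0, -90.0]
force: [0.3, -0.3, -1.6]
opening: 0.0175
gripper_force: 30.0
```

```bash
python3 - <<'E'
from m import *
T=upd([0,0,-4,0,0,0])
for z in (.08,.052): print(wt([.45,.15,z],rot(90,5,0)))
E
```

```text
t 8.77 err mm [0.8 0.1 1.4] deg [ 0.13  0.01 -0.01] q [ -2.6  17.7 -20.9   6.5 -51.2  -1.5] F [ 0.34 -0.33 -1.62] M [ 0.24  0.02 -0.  ] open 0.0175 gf 30.0
[-23.79   9.96  -1.24   0.03  -0.03  -0.03]
[-24.04   9.96   1.55   0.03  -0.03  -0.03]
```

Emit:
{"api": "send_rows", "payload": {
  "plan": [
    [[-1,0.4,0,0,0,0],[-4,1.7,-0.2,0,0,0],[-7.5,3.2,-0.5,0,0,0],[-11,4.7,-0.7,0,0,0],[-14.5,6.2,-0.9,0,0,0],[-18,7.6,-1.1,0,0,0],[-21,9,-1.2,0,0,0],[-23,9.8,-1.2,0,0,0]]
  ]
}}

```text
clock: 9.43
tool_pos: [0.449, -0.0168, 0.1118]
orientation: [179.9, -5.0, -90.0]
force: [0.5, -0.2, -2.0]
opening: 0.0174
gripper_force: 30.0
```

Emit:
{"api": "send_rows", "payload": {
  "plan": [
    [[-0.7,0.2,0,0,0,0],[-0.8,0.2,0.8,0,0,0],[-0.9,0.2,1.7,0,0,0],[-1,0.2,2.4,0,0,0],[-1,0.2,2.7,0,0,0],[-1,0.2,2.7,0,0,0],[-1,0.2,2.7,0,0,0]]
  ]
}}

```text
clock: 10.02
tool_pos: [0.4493, -0.0118, 0.0844]
orientation: [179.9, -5.1, -90.1]
force: [-0.0, -0.0, -1.4]
opening: 0.0175
gripper_force: 30.0
```

```bash
python3 - <<'E'
from m import *
T=upd([-23,9.8,-1.2,0,0,0]);T=upd([-1,.2,2.7,0,0,0]);print(T@X@[.101,0,0,1])
E
```

```text
t 10.02 err mm [ -2.3   6.9 -28.6] deg [-0.06  0.03  0.05] q [ 27.8   8.1 -40.4   6.4 -44.1 -32.6] F [-0.05 -0.04 -1.42] M [0.22 0.11 0.  ] open 0.0175 gf 30.0
t 10.02 err mm [-0.3 -0.7 -0.8] deg [-0.06  0.03  0.05] q [ 27.8   8.1 -40.4   6.4 -44.1 -32.6] F [-0.05 -0.04 -1.42] M [0.22 0.11 0.  ] open 0.0175 gf 30.0
[0.4496621  0.14963223 0.05246534 1.        ]
```

Emit:
{"api": "send_rows", "payload": {
  "plan": [
    [[0,0,0.1,0,0,0],[0,0,0.2,0,0,0],[0,0,0.25,0,0,0],[0,0,0.25,0,0,0]]
  ]
}}

```text
clock: 10.35
tool_pos: [0.4495, -0.0114, 0.0823]
orientation: [180.0, -5.0, -90.0]
force: [-0.4, 0.5, -1.9]
opening: 0.0174
gripper_force: 30.0
```

Emit:
{"api": "send_rows", "payload": {
  "plan": [
    [[0,0,0.05,0,0,0],[0,0,0.1,0,0,0],[0,0,0.1,0,0,0],[0,0,0.1,0,0,0]]
  ]
}}

```text
clock: 10.68
tool_pos: [0.4494, -0.0114, 0.0813]
orientation: [180.0, -5.0, -90.0]
force: [-0.2, 1.1, -2.3]
opening: 0.0179
gripper_force: 30.0
```

```bash
python3 - <<'E'
from m import *
T=upd([0,0,.25,0,0,0]);T=upd([0,0,.1,0,0,0]);print(T@X@[.101,0,0,1])
E
```

```text
t 10.68 err mm [-0.2 -0.1 -1.4] deg [ 0.   -0.   -0.01] q [ 27.8   8.4 -40.7   6.5 -43.5 -32.6] F [-0.2   1.06 -2.31] M [0.25 0.09 0.03] open 0.0179 gf 30.0
t 10.68 err mm [-0.2  0.  -0.4] deg [ 0.   -0.   -0.01] q [ 27.8   8.4 -40.7   6.5 -43.5 -32.6] F [-0.2   1.06 -2.31] M [0.25 0.09 0.03] open 0.0179 gf 30.0
[0.44966051 0.14932542 0.04897882 1.        ]
```

Emit:
{"api": "send_rows", "payload": {
  "plan": [
    [[0,0,0.05,0,0,0],[0,0,0.1,0,0,0],[0,0,0.1,0,0,0],[0,0,0.1,0,0,0]]
  ]
}}

```text
clock: 11.02
tool_pos: [0.4494, -0.0116, 0.0802]
orientation: [180.0, -5.0, -90.0]
force: [0.3, -0.5, -2.0]
opening: 0.0176
gripper_force: 30.0
```

```bash
python3 - <<'E'
from m import *
T=upd([0,0,.1,0,0,0])
E
```

```text
t 11.02 err mm [-0.2 -0.  -0.5] deg [-0.  0. -0.] q [ 27.8   8.5 -40.8   6.5 -43.3 -32.6] F [ 0.34 -0.49 -1.99] M [ 0.25  0.1  -0.03] open 0.0176 gf 30.0
```

Emit:
{"api": "send_rows", "payload": {
  "plan": [
    [[0,0,0.05,0,0,0],[0,0,0.1,0,0,0],[0,0,0.1,0,0,0],[0,0,0.1,0,0,0]]
  ]
}}

```text
clock: 11.35
tool_pos: [0.4494, -0.0116, 0.0792]
orientation: [180.0, -5.0, -90.0]
force: [0.8, -0.4, -1.8]
opening: 0.018
gripper_force: 30.0
```

```bash
python3 - <<'E'
from m import *
T=upd([0,0,.1,0,0,0]);print(T@X@[.101,0,0,1])
E
```

```text
t 11.35 err mm [-0.2 -0.  -0.5] deg [-0.  0. -0.] q [ 27.8   8.6 -40.8   6.5 -43.2 -32.7] F [ 0.81 -0.39 -1.78] M [ 0.29  0.07 -0.03] open 0.018 gf 30.0
[0.44965961 0.14915009 0.04698652 1.        ]
```

Emit:
{"api": "send_rows", "payload": {
  "plan": [
    [[0,0,0.05,0,0,0],[0,0,0.1,0,0,0],[0,0,0.1,0,0,0],[0,0,0.1,0,0,0]]
  ]
}}

```text
clock: 11.68
tool_pos: [0.4495, -0.0117, 0.0783]
orientation: [180.0, -5.0, -90.0]
force: [-0.6, -0.9, -0.7]
opening: 0.0179
gripper_force: 30.0
```

```bash
python3 - <<'E'
from m import *
T=upd([0,0,.1,0,0,0])
E
```

```text
t 11.68 err mm [-0.1 -0.  -0.4] deg [ 0.01 -0.   -0.  ] q [ 27.8   8.6 -40.9   6.5 -43.  -32.7] F [-0.61 -0.86 -0.65] M [ 0.2   0.12 -0.05] open 0.0179 gf 30.0
```

Emit:
{"api": "send_rows", "payload": {
  "plan": [
    [[0,0,0.05,0,0,0],[0,0,0.1,0,0,0],[0,0,0.1,0,0,0],[0,0,0.1,0,0,0]]
  ]
}}

```text
clock: 12.02
tool_pos: [0.4495, -0.0119, 0.0774]
orientation: [180.0, -5.0, -90.0]
force: [0.1, -1.8, 2.4]
opening: 0.0174
gripper_force: 30.0
```

```bash
python3 - <<'E'
from m import *
T=upd([0,0,.1,0,0,0]);print(T@X@[.101,0,0,1])
E
```

```text
t 12.02 err mm [-0.1 -0.1 -0.3] deg [0.01 0.   0.  ] q [ 27.8   8.7 -41.    6.5 -42.8 -32.7] F [ 0.11 -1.8   2.38] M [-0.39  0.19  0.04] open 0.0174 gf 30.0
[0.4496587  0.14897477 0.04499421 1.        ]
```

```bash
python3 - <<'E'
from m import *
R=rot(90,5,0)
for p in ([.4497,.03,.065],[.55,.03,.065],[.55,.04,.0463]): print(wt(p,R))
E
```

```text
[12.03 -0.02 -0.94  0.03 -0.03 -0.03]
[ 12.02 -10.05  -0.95   0.03  -0.03  -0.03]
[ 10.86 -10.05   0.83   0.03  -0.03  -0.03]
```

Emit:
{"api": "send_rows", "payload": {
  "plan": [
    [[0,0,-1,0,0,0],[1,0,-2,0,0,0],[4,0,-2,0,0,0],[8,-0.5,-2,0,0,0],[11,-3,-2,0,0,0],[12,-6.5,-1.5,0,0,0],[12,-9.5,-1,0,0,0],[12,-10,-1,0,0,0]]
  ]
}}

```text
clock: 12.68
tool_pos: [0.5535, -0.1315, 0.0966]
orientation: [-180.0, -5.0, -90.1]
force: [-0.9, -0.6, -2.2]
opening: 0.0181
gripper_force: 30.0
```

Emit:
{"api": "send_rows", "payload": {
  "plan": [
    [[-0.3,0,0.3,0,0,0],[-0.8,0,1,0,0,0],[-1.1,0,1.4,0,0,0],[-1.1,0,1.5,0,0,0],[-1.1,0,1.7,0,0,0],[-1.1,0,1.8,0,0,0],[-1.1,0,1.8,0,0,0],[-1.1,0,1.8,0,0,0]]
  ]
}}

```text
clock: 13.35
tool_pos: [0.5493, -0.1211, 0.0791]
orientation: [-180.0, -5.0, -90.0]
force: [1.2, 0.9, -2.1]
opening: 0.0176
gripper_force: 30.0
```

```bash
python3 - <<'E'
from m import *
T=upd([12,-10,-1,0,0,0]);T=upd([-1.1,0,1.8,0,0,0]);print(T@X@[.101,0,0,1])
R=rot(90,5,0)
for p in ([.55,.12,.0463],[.55,.2,.0462]): print(wt(p,R))
E
```

```text
t 13.35 err mm [ -0.2   9.4 -19. ] deg [ 0.03 -0.   -0.01] q [ 10.9  17.7 -28.1   6.9 -45.4 -15.9] F [ 1.19  0.95 -2.08] M [ 0.26  0.08 -0.  ] open 0.0176 gf 30.0
t 13.35 err mm [-0.2  0.  -0.1] deg [ 0.03 -0.   -0.01] q [ 10.9  17.7 -28.1   6.9 -45.4 -15.9] F [ 1.19  0.95 -2.08] M [ 0.26  0.08 -0.  ] open 0.0176 gf 30.0
[0.5495983  0.03963728 0.04653951 1.        ]
[-8.01 -0.04 -0.67  0.03 -0.03 -0.03]
[-15.98  -0.04  -1.36   0.03  -0.03  -0.03]
```

Emit:
{"api": "send_rows", "payload": {
  "plan": [
    [[-0.3,0,0.02,0,0,0],[-0.7,0,-0.01,0,0,0],[-1.1,0,-0.05,0,0,0],[-1.5,0,-0.09,0,0,0],[-2,0,-0.13,0,0,0],[-2.5,0,-0.18,0,0,0],[-3,0,-0.22,0,0,0],[-3.5,0,-0.26,0,0,0]]
  ]
}}

```text
clock: 14.02
tool_pos: [0.5494, -0.0854, 0.0784]
orientation: [180.0, -5.0, -90.0]
force: [0.1, -0.7, -2.0]
opening: 0.0179
gripper_force: 30.0
```

```bash
python3 - <<'E'
from m import *
T=upd([-3.5,0,-.26,0,0,0]);print(T@X@[.101,0,0,1])
R=rot(90,5,0)
for p in ([.55,.12,.0461],[.55,.2,.0459]): print(wt(p,R))
E
```

```text
t 14.02 err mm [-0.1  0.6 -0.4] deg [ 0.01 -0.   -0.01] q [ 14.7  17.4 -28.6   6.8 -45.5 -19.6] F [ 0.11 -0.68 -1.97] M [0.18 0.12 0.  ] open 0.0179 gf 30.0
[0.5496177  0.07473046 0.04606136 1.        ]
[-4.51 -0.04 -0.39  0.03 -0.03 -0.03]
[-12.48  -0.04  -1.07   0.03  -0.03  -0.03]
```

Emit:
{"api": "send_rows", "payload": {
  "plan": [
    [[-0.4,0,-0.01,0,0,0],[-0.8,0,-0.04,0,0,0],[-1.2,0,-0.08,0,0,0],[-1.6,0,-0.11,0,0,0],[-2.0,0,-0.15,0,0,0],[-2.4,0,-0.18,0,0,0],[-2.8,0,-0.22,0,0,0],[-3.2,0,-0.25,0,0,0]]
  ]
}}

```text
clock: 14.68
tool_pos: [0.5494, -0.0536, 0.0781]
orientation: [180.0, -5.0, -90.0]
force: [0.3, -1.3, -0.0]
opening: 0.0179
gripper_force: 30.0
```

```bash
python3 - <<'E'
from m import *
T=upd([-3.2,0,-.25,0,0,0]);print(T@X@[.101,0,0,1])
s=snap('scene')
cv2.imwrite('pics/p.png',cv2.resize(s['img'][:,:,::-1][140:250,100:300],(800,440),interpolation=cv2.INTER_CUBIC))
E
```

```text
t 14.68 err mm [-0.2  0.3 -0.4] deg [ 0.  0. -0.] q [ 18.1  17.3 -28.9   6.7 -45.7 -22.9] F [ 0.31 -1.31 -0.  ] M [-0.19  0.07  0.02] open 0.0179 gf 30.0
[0.5496355  0.10682641 0.04574659 1.        ]
```

View pics/p.png

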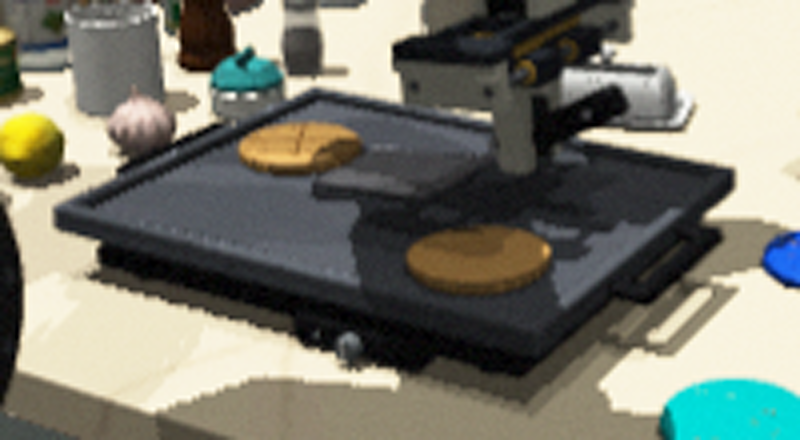

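The scene crop shows the blade's front edge against the oatcake (300,145). The oatcake is approaching the far-left rim, and the turned oatcake (478,258) is untouched.

Emit:
{"api": "send_rows", "payload": {
  "plan": [
    [[-0.3,0,-0.03,0,0,0],[-0.6,0,-0.05,0,0,0],[-0.9,0,-0.08,0,0,0],[-1.2,0,-0.1,0,0,0],[-1.5,0,-0.13,0,0,0],[-1.8,0,-0.155,0,0,0],[-2.1,0,-0.18,0,0,0],[-2.4,0,-0.205,0,0,0]]
  ]
}}

```text
clock: 15.4
tool_pos: [0.5494, -0.0296, 0.078]
orientation: [180.0, -5.0, -90.0]
force: [-0.3, -2.0, 1.1]
opening: 0.0181
gripper_force: 30.0
```

```bash
cat >> m.py <<'E'
def cake(n='scene',z=.058,full=False):
    s=snap(n);h=cv2.cvtColor(np.ascontiguousarray(s['img']),cv2.COLOR_RGB2HSV)
    m=cv2.inRange(h,(8,90,60),(25,255,255))
    k,l,st,c=cv2.connectedComponentsWithStats(m)
    for i in range(1,k):
        if st[i,4]>60:
            p=onz(s,*c[i],z)
            if .35<p[0]<.7 and -.2<p[1]<.3:
                xs=st[i]
                print(n,'area',xs[4],'box',xs[:4],'c',np.round(c[i],1),'xy',np.round(p[:2],3),'L',np.round(onz(s,xs[0],c[i][1],z)[:2],3),'R',np.round(onz(s,xs[0]+xs[2],c[i][1],z)[:2],3))
    return s
E
python3 - <<'E'
from m import *
T=upd([-2.4,0,-.205,0,0,0]);print(T@X@[.101,0,0,1])
s=cake();
for p in ([.5189+.0,.0296+.18,.055],[.55,.21,.046],[.55,.21-.046,.058]): print(proj(s,p))
E
```

```text
t 15.4 err mm [-0.2  0.3 -0.4] deg [ 0.  0. -0.] q [ 20.7  17.2 -28.9   6.5 -45.9 -25.3] F [-0.31 -2.05  1.08] M [-0.29  0.11  0.03] open 0.0181 gf 30.0
[0.54964892 0.13091373 0.04568484 1.        ]
scene area 304 box [155 169  31  13] c [169.5 175.3] xy [0.537 0.157] L [0.517 0.195] R [0.561 0.113]
scene area 481 box [201 196  37  17] c [219.3 204.2] xy [ 0.434 -0.083] L [ 0.412 -0.042] R [ 0.456 -0.124]
[151.80119533 175.14223291]
[158.71021692 174.69799672]
[170.28706496 173.5508835 ]
```

Emit:
{"api": "send_rows", "payload": {
  "plan": [
    [[-0.3,0,-0.05,0,0,0],[-0.6,0,-0.08,0,0,0],[-0.9,0,-0.105,0,0,0],[-1.2,0,-0.13,0,0,0],[-1.5,0,-0.155,0,0,0],[-1.8,0,-0.18,0,0,0],[-2.1,0,-0.21,0,0,0],[-2.4,0,-0.235,0,0,0]]
  ]
}}

```text
clock: 16.12
tool_pos: [0.5494, -0.0054, 0.0782]
orientation: [180.0, -5.0, -90.0]
force: [-0.1, -2.1, -0.7]
opening: 0.0183
gripper_force: 30.0
```

```bash
python3 - <<'E'
from m import *
T=upd([-2.4,0,-.235,0,0,0]);print(T@X@[.101,0,0,1])
s=cake();cake('side')
E
```

```text
t 16.12 err mm [-0.2  0.3 -0.5] deg [-0. -0. -0.] q [ 23.2  17.3 -28.7   6.4 -46.2 -27.7] F [-0.1  -2.08 -0.69] M [-0.22  0.1  -0.  ] open 0.0183 gf 30.0
[0.54966248 0.15502733 0.04592193 1.        ]
scene area 295 box [155 169  31  13] c [169.6 174.7] xy [0.541 0.16 ] L [0.521 0.198] R [0.565 0.116]
scene area 476 box [201 196  37  17] c [219.3 204.1] xy [ 0.434 -0.083] L [ 0.412 -0.042] R [ 0.457 -0.124]
side area 69 box [232 130  33   8] c [246.7 133.3] xy [0.621 0.202] L [0.578 0.217] R [0.674 0.183]
side area 681 box [198 184  39  24] c [217.  195.2] xy [ 0.446 -0.082] L [ 0.404 -0.066] R [ 0.49  -0.098]
```

Emit:
{"api": "send_rows", "payload": {
  "plan": [
    [[-0.3,0,-0.03,0,0,0],[-0.6,0,-0.055,0,0,0],[-0.9,0,-0.08,0,0,0],[-1.2,0,-0.105,0,0,0],[-1.5,0,-0.13,0,0,0],[-1.8,0,-0.155,0,0,0],[-2.1,0,-0.185,0,0,0],[-2.4,0,-0.21,0,0,0]]
  ]
}}

```text
clock: 16.88
tool_pos: [0.5494, 0.0187, 0.0782]
orientation: [180.0, -5.0, -90.0]
force: [-0.1, -1.4, -0.3]
opening: 0.0178
gripper_force: 30.0
```

```bash
python3 - <<'E'
from m import *
T=upd([-2.4,0,-.21,0,0,0]);print(T@X@[.101,0,0,1])
s=cake()
E
```

```text
t 16.88 err mm [-0.2  0.3 -0.4] deg [ 0.  0. -0.] q [ 25.6  17.4 -28.4   6.2 -46.5 -30. ] F [-0.12 -1.44 -0.26] M [-0.2   0.1  -0.06] open 0.0178 gf 30.0
[0.54967593 0.17911903 0.04590998 1.        ]
scene area 282 box [154 169  31  12] c [169.3 174.4] xy [0.543 0.162] L [0.521 0.203] R [0.565 0.121]
scene area 479 box [202 196  36  17] c [219.4 204.1] xy [ 0.435 -0.083] L [ 0.414 -0.044] R [ 0.457 -0.124]
```

Emit:
{"api": "send_rows", "payload": {
  "plan": [
    [[-0.3,0,-0.025,0,0,0],[-0.6,0,-0.05,0,0,0],[-0.9,0,-0.075,0,0,0],[-1.2,0,-0.1,0,0,0],[-1.5,0,-0.13,0,0,0],[-1.8,0,-0.155,0,0,0],[-2.0,0,-0.175,0,0,0],[-2.2,0,-0.19,0,0,0]]
  ]
}}

```text
clock: 17.6
tool_pos: [0.5493, 0.0405, 0.0782]
orientation: [180.0, -5.1, -90.0]
force: [0.6, -5.8, 1.6]
opening: 0.0182
gripper_force: 30.0
```

```bash
cat > kin.py <<'E'
from m import *
from scipy.optimize import least_squares
import itertools
def Rr(a,d): return Ro.from_euler(a,d,degrees=True).as_matrix()
def fk(q,p,s):
    d1,a1,L2,a3,L3,lat,d6=p[:7]
    R=Rr('z',q[0]);x=R@[a1,lat,d1]
    R=R@Rr('y',q[1]);x=x+R@[0,0,L2]
    R=R@Rr('y',-q[2]);x=x+R@[L3,0,a3]
    R=R@Rr('x',s[0]*q[3])@Rr('y',-q[4]);x=x+R@[d6,0,0]
    R=R@Rr('x',s[1]*q[5])
    # flange x -> tool z
    R=R@np.array([[0,0,1],[0,1,0],[-1,0,0.]])@Rr('z',p[7]*100)
    return x,R
def fit():
    D=[json.loads(l) for l in open('log.txt')];best=None
    for s in itertools.product([1,-1],[1,-1]):
      for o in(0,.9,1.8,-.9):
        def f(p):
            r=[]
            for q,t,e in D:
                x,R=fk(q,p,s);r+=list((x-t)*10);r+=list((R.T@Rr('xyz',e)-np.eye(3)).ravel())
            return r
        z=least_squares(f,[.3,.05,.4,.03,.4,-.19,.25,o])
        if best is None or z.cost<best[0]: best=(z.cost,z.x,s,f)
    return best
if __name__=='__main__':
    T=upd([-2.2,0,-.19,0,0,0]);print(T@X@[.101,0,0,1]);cake()
    b=fit();print(b[0],np.round(b[1],4),b[2]);r=np.array(b[3](b[1])).reshape(-1,12)
    print('pos rms mm',np.sqrt((r[:,:3]**2).mean())*100,'rot',np.sqrt((r[:,3:]**2).mean()))
    np.save('kin.npy',np.r_[b[1],b[2]])
E
python3 kin.py
```

```text
t 17.6 err mm [-0.3  0.  -0.4] deg [-0.01  0.02 -0.01] q [ 27.8  17.6 -28.    6.1 -46.9 -32.1] F [ 0.55 -5.79  1.58] M [-1.43  0.12 -0.03] open 0.0182 gf 30.0
[0.54968824 0.20120089 0.04587413 1.        ]
scene area 251 box [155 168  30  12] c [169.5 173.3] xy [0.55  0.167] L [0.529 0.206] R [0.573 0.126]
scene area 483 box [201 196  37  17] c [219.4 204.1] xy [ 0.434 -0.083] L [ 0.413 -0.042] R [ 0.457 -0.124]
0.05856278014387942 [ 0.1494  0.0504  0.6032  0.0141  0.3971 -0.191   0.3735  2.7   ] (-1, -1)
pos rms mm 3.4396024007915798 rot 3.032164661331136e-14
```

Emit:
{"api": "send_rows", "payload": {
  "plan": [
    [[0.15,0,-0.02,0,0,0],[0.3,0,-0.03,0,0,0],[0.3,0,-0.03,0,0,0]]
  ]
}}

```text
clock: 17.9
tool_pos: [0.5494, 0.0376, 0.0786]
orientation: [180.0, -5.0, -90.0]
force: [0.6, -0.3, -1.9]
opening: 0.0176
gripper_force: 30.0
```

```bash
python3 - <<'E'
import re
s=open('kin.py').read()
s=s.replace("R=R@Rr('x',s[0]*q[3])@Rr('y',-q[4]);x=x+R@[d6,0,0]","R=R@Rr('x',s[0]*q[3]);x=x+R@[0,p[8],p[9]];R=R@Rr('y',-q[4]);x=x+R@[d6,0,p[10]]")
s=s.replace("    R=R@np.array","    x=x+R@[0,p[11],p[12]]\n    R=R@np.array").replace("-.19,.25,o]","-.19,.25,o,0,0,0,0,0]")
s=s.replace("T=upd([-2.2,0,-.19,0,0,0])","T=upd([0.3,0,-.03,0,0,0])")
open('kin.py','w').write(s)
E
python3 kin.py
```

```text
t 17.9 err mm [-0.2  0.1 -0.6] deg [ 0.01 -0.03  0.  ] q [ 27.4  17.6 -28.1   6.1 -46.9 -31.7] F [ 0.58 -0.32 -1.87] M [ 0.47  0.05 -0.03] open 0.0176 gf 30.0
[0.54968681 0.19823873 0.04643595 1.        ]
scene area 269 box [156 168  30  12] c [170.5 173.9] xy [0.548 0.162] L [0.527 0.2  ] R [0.57 0.12]
scene area 482 box [202 196  36  17] c [219.4 204.1] xy [ 0.435 -0.083] L [ 0.414 -0.044] R [ 0.457 -0.124]
6.40094804828774e-29 [ 0.1988  0.      0.6016 -0.      0.4636  0.      0.378  -0.9    -0.1918
  0.     -0.      0.      0.    ] (-1, -1)
pos rms mm 9.879789883644684e-14 rot 3.0495101855640167e-16
```

```bash
cat > flip.py <<'E'
from kin import fk
from m import *
from scipy.optimize import least_squares
kp=np.load('kin.npy');P,Sg=kp[:-2],kp[-2:]
lo=np.array([-176.03,-82.01,-58.28,-173.87,-174.79,-173.66]);hi=np.array([176.03,121.73,71.71,95.51,-.11,173.66])
def ik(T,q0):
    def f(q):
        x,R=fk(q,P,Sg);return np.r_[(x-T[:3,3])*10,(R.T@T[:3,:3]-np.eye(3)).ravel()]
    z=least_squares(f,np.clip(q0,lo+.01,hi-.01),bounds=(lo,hi));return z.x,np.sqrt(2*z.cost)
PL=.046
cor=[[x,y,0] for x in(0,.101) for y in(-.04,.04)]
def pose(phi,gam,xp,yc,clear=.003,yaw=90):
    R=rot(yaw,gam,-phi);loc=np.array([.064,.04,0])
    zmin=min((R@(np.array(c)-loc))[2] for c in cor)
    return tool_for([xp,yc,PL+clear-zmin],R,loc)
body=np.array([[x,y,z] for x in(-.039,.039) for y in(-.0965,.0965) for z in(-.066,-.16)])
fing=np.array([[x,y,z] for x in(-.01,.01) for y in(-.03,.03) for z in(0,-.06)])
def low(T,pts): 
    w=pts@T[:3,:3].T+T[:3,3];i=w[:,2].argmin();return w[i]
E
python3 - <<'E'
from flip import *
q=ctrl.get_obs()['joint_pos']
N=18
for yaw in (90,):
  qq=q
  for k in range(N+1):
    phi=k*6.5;gam=np.interp(phi,[20,95,117],[0,33,36]);xp=.56-np.interp(phi,[25,110],[0,.036])
    T=pose(phi,gam,xp,.10,yaw=yaw);q2,e=ik(T,qq);
    print(int(phi),int(gam),'tcp',np.round(T[:3,3],3),'body',np.round(low(T,body),3),'f',np.round(low(T,fing)[2],3),'q',np.round(q2).astype(int),'dq',np.abs(q2-qq).max().round(1),'e',round(e,4));qq=q2
E
```

```text
0 0 tcp [ 0.6   -0.026  0.068] body [0.697 0.013 0.134] f 0.068 q [ 16  22 -20   0 -48 -16] dq 15.6 e 0.0
6 0 tcp [ 0.598 -0.026  0.072] body [0.494 0.013 0.127] f 0.069 q [ 17  18 -27   3 -38 -20] dq 9.4 e 0.0
13 0 tcp [ 0.595 -0.026  0.076] body [0.486 0.013 0.119] f 0.069 q [ 19  15 -35   9 -28 -26] dq 10.5 e 0.0
19 0 tcp [ 0.592 -0.026  0.08 ] body [0.479 0.013 0.11 ] f 0.07 q [ 19  12 -47  26 -14 -42] dq 16.6 e 0.0
26 2 tcp [ 0.587 -0.024  0.091] body [0.472 0.015 0.106] f 0.077 q [  5   8 -58  74  -4 -78] dq 48.5 e 0.09
32 5 tcp [ 0.581 -0.022  0.102] body [0.464 0.017 0.102] f 0.085 q [  9   7 -58  70  -7 -75] dq 4.5 e 0.2377
39 8 tcp [ 0.574 -0.019  0.112] body [0.457 0.018 0.097] f 0.092 q [ 12   5 -58  67 -10 -74] dq 3.1 e 0.3869
45 11 tcp [ 0.566 -0.016  0.121] body [0.451 0.018 0.092] f 0.098 q [ 15   3 -58  65 -13 -73] dq 3.0 e 0.5363
52 14 tcp [ 0.559 -0.012  0.13 ] body [0.447 0.017 0.086] f 0.105 q [ 17   2 -58  63 -16 -71] dq 2.9 e 0.6851
58 16 tcp [ 0.551 -0.008  0.138] body [0.444 0.016 0.081] f 0.111 q [ -30    4  -54 -140  -30  174] dq 245.1 e 0.0768
65 19 tcp [ 
[... 318 characters left out ...]
.0 e 0.3715
84 28 tcp [0.52  0.009 0.163] body [0.445 0.001 0.066] f 0.132 q [ -41    4  -55 -119  -50  174] dq 4.8 e 0.476
91 31 tcp [0.513 0.013 0.167] body [ 0.355 -0.005  0.062] f 0.136 q [ -43    4  -54 -115  -53  174] dq 4.7 e 0.5803
97 33 tcp [0.506 0.015 0.17 ] body [ 0.36  -0.016  0.051] f 0.133 q [ -45    5  -53 -110  -57  174] dq 4.6 e 0.6837
104 34 tcp [0.499 0.015 0.169] body [ 0.367 -0.027  0.038] f 0.127 q [ -47    8  -51 -105  -61  174] dq 4.6 e 0.7887
110 35 tcp [0.493 0.015 0.168] body [ 0.377 -0.038  0.026] f 0.122 q [ -48   11  -49 -101  -66  174] dq 4.6 e 0.8933
117 36 tcp [0.489 0.014 0.167] body [ 0.391 -0.048  0.016] f 0.117 q [-49  15 -45 -97 -71 174] dq 5.0 e 0.9938
```

```bash
cat > srch.py <<'E'
from flip import *
def P2(phi,gam,sg,xy,yaw,clear=.003):
    R=rot(yaw,gam,sg*phi);loc=np.array([.064,-sg*.04,0])
    zmin=min((R@(np.array(c)-loc))[2] for c in cor)
    return tool_for([xy[0],xy[1],PL+clear-zmin],R,loc)
def path(yaw,sg,L,gmax,q,phis,adv=.036):
    nd=-sg*np.array([-np.sin(np.radians(yaw)),np.cos(np.radians(yaw))]);out=[]
    for phi in phis:
        gam=np.interp(phi,[20,95],[0,gmax]);xy=np.array(L)-nd*(.055+adv)+nd*np.interp(phi,[25,110],[0,adv])
        T=P2(phi,gam,sg,xy,yaw);q2,e=ik(T,q);out.append((phi,gam,T,q2,e,np.abs(q2-q).max()));q=q2
    return out
if __name__=='__main__':
    from multiprocessing import Pool
    q0=ctrl.get_obs()['joint_pos']
    J=[(y,s,g) for y in range(-30,181,15) for s in(1,-1) for g in(30,45)]
    def run(a):
        y,s,g=a;return a,path(y,s,(.52,.09),g,q0,np.arange(0,115,10))
    with Pool() as p:
        for a,o in p.imap(run,J):
            e=max(r[4] for r in o);
            k=next((r[0] for r in o if r[4]>.005),999)
            if k>75: print(a,'firstbad',k,'maxdq',round(max(r[5] for r in o[1:])),'lowbody',round(min(low(r[2],body)[2] for r in o),3),'q0',np.round(o[0][3]).astype(int),'qe',np.round(o[-1][3]).astype(int))
E
python3 srch.py; nproc
```

```text
(-30, 1, 30) firstbad 999 maxdq 27 lowbody 0.012 q0 [  50   18  -27    0  -45 -170] qe [ -32   66  -39  -94 -109  -16]
(-30, 1, 45) firstbad 999 maxdq 29 lowbody 0.056 q0 [  50   18  -27    0  -45 -170] qe [ -34   57  -42  -98 -105  -37]
(-30, -1, 30) firstbad 999 maxdq 12 lowbody 0.012 q0 [  40   -1  -51    0  -40 -160] qe [  55   62  -15   17 -120 -144]
(-30, -1, 45) firstbad 999 maxdq 14 lowbody 0.056 q0 [  40   -1  -51    0  -40 -160] qe [  54   57  -18   22 -117 -128]
(-15, 1, 30) firstbad 999 maxdq 24 lowbody 0.012 q0 [  53   14  -33    0  -43 -158] qe [ -31   58  -30  -85 -107  -34]
(-15, 1, 45) firstbad 999 maxdq 24 lowbody 0.056 q0 [  53   14  -33    0  -43 -158] qe [ -33   51  -31  -88 -104  -55]
(-15, -1, 30) firstbad 999 maxdq 14 lowbody 0.012 q0 [  31    1  -49    0  -40 -136] qe [  61   59  -29   25 -109 -148]
(-15, -1, 45) firstbad 999 maxdq 14 lowbody 0.056 q0 [  31    1  -49    0  -40 -136] qe [  60   54  -32   30 -108 -131]
(0, 1, 30) firstbad 999 maxdq 20 lowbody 0.012 q0 [  54   10  -39    0  -42 -144] qe [ -28   55  -20  -77 -111  -47]
(0, 1, 45) firstbad 999 max
[... 3696 characters left out ...]
 0   29 -128  -34]
(165, -1, 30) firstbad 999 maxdq 19 lowbody 0.012 q0 [ 31  30  -6   0 -54  44] qe [ -24   57    6  -86 -115  171]
(165, -1, 45) firstbad 90 maxdq 22 lowbody 0.056 q0 [ 31  30  -6   0 -54  44] qe [ -22   52    7  -82 -115  174]
(180, 1, 30) firstbad 999 maxdq 16 lowbody 0.012 q0 [ 14  26 -14   0 -50  76] qe [  42   64  -11   42 -119  -21]
(180, 1, 45) firstbad 999 maxdq 19 lowbody 0.056 q0 [ 14  26 -14   0 -50  76] qe [  43   60  -11   37 -120  -35]
(180, -1, 30) firstbad 999 maxdq 16 lowbody 0.012 q0 [ 35  29  -9   0 -53  55] qe [ -18   59   15  -83 -122  163]
(180, -1, 45) firstbad 90 maxdq 18 lowbody 0.056 q0 [ 35  29  -9   0 -53  55] qe [ -17   55   15  -80 -123  174]
4
```

```bash
cat > s2.py <<'E'
from srch import *
from kin import Rr
def links(q):
    R=Rr('z',q[0]);x=R@[0,0,P[0]];R=R@Rr('y',q[1]);x=x+R@[0,0,P[2]];el=x
    R=R@Rr('y',-q[2]);x=x+R@[P[4],0,0];f=x;R=R@Rr('x',Sg[0]*q[3]);w=x+R@[0,P[8],0];return el,f,w
def lev(T,q): return ik(T,q)
if __name__=='__main__':
  q0=ctrl.get_obs()['joint_pos']
  for ps in(20,35,50):
    n=np.array([np.sin(np.radians(ps)),-np.cos(np.radians(ps))]);L=(.56,.05)
    print(ps,'pivot',np.array(L)-n*.091)
    o=path(ps,1,L,45,q0,np.arange(0,116,5))
    for r in o[::3]+[o[-1]]:
        el,f,w=links(r[3])
        print(r[0],int(r[1]),'e',round(r[4],3),'dq',np.round(r[5],1),'q',np.round(r[3]).astype(int),'tcp',np.round(r[2][:3,3],2),'body',np.round(low(r[2],body),3),'f',round(low(r[2],fing)[2],3),'fe',np.round(f,2),'w',np.round(w,2))
    print('maxdq',[round(r[5]) for r in o])
E
python3 s2.py
```

```text
20 pivot [0.52887617 0.13551203]
0 0 e 0.0 dq 83.7 q [  45    6  -43    0  -41 -115] tcp [0.4  0.13 0.07] body [0.466 0.053 0.134] f 0.068 fe [0.26 0.26 0.45] w [0.4  0.13 0.45]
15 0 e 0.0 dq 9.5 q [ 29   8 -33 -20 -49 -86] tcp [0.4  0.12 0.08] body [0.473 0.034 0.116] f 0.069 fe [0.38 0.21 0.49] w [0.43 0.03 0.44]
30 6 e 0.0 dq 7.3 q [ 13  15 -20 -32 -68 -69] tcp [0.41 0.12 0.1 ] body [0.484 0.02  0.107] f 0.086 fe [0.52 0.12 0.51] w [ 0.5  -0.05  0.43]
45 15 e 0.0 dq 5.9 q [  3  25  -9 -38 -87 -66] tcp [0.42 0.1  0.13] body [0.492 0.007 0.1  ] f 0.108 fe [0.64 0.03 0.49] w [ 0.58 -0.12  0.39]
60 24 e 0.0 dq 4.5 q [  -5   33   -1  -46 -102  -69] tcp [0.44 0.09 0.16] body [ 0.491 -0.002  0.093] f 0.128 fe [ 0.71 -0.06  0.44] w [ 0.63 -0.19  0.33]
75 33 e 0.0 dq 3.0 q [ -11   41    4  -54 -112  -76] tcp [0.46 0.08 0.17] body [ 0.484 -0.006  0.089] f 0.144 fe [ 0.75 -0.15  0.38] w [ 0.64 -0.24  0.26]
90 42 e 0.0 dq 3.1 q [ -18   46    5  -63 -118  -85] tcp [0.48 0.07 0.19] body [ 0.471 -0.005  0.09 ] f 0.159 fe [ 0.74 -0.24  0.32] w [ 0.61 -0.29  0.19]
105 45 e 0.0 dq 2.3 q [ -24   50 
[... 2579 characters left out ...]
75 33 e 0.0 dq 4.5 q [  -1   48   16  -38 -127  -66] tcp [0.46 0.03 0.17] body [ 0.522 -0.037  0.089] f 0.144 fe [ 0.84 -0.02  0.36] w [ 0.77 -0.17  0.26]
90 42 e 0.0 dq 5.8 q [  -7   53   21  -51 -135  -83] tcp [0.48 0.03 0.19] body [ 0.51  -0.042  0.09 ] f 0.159 fe [ 0.87 -0.1   0.31] w [ 0.77 -0.22  0.19]
105 45 e 0.0 dq 3.3 q [ -14   57   20  -62 -138  -92] tcp [0.5  0.02 0.19] body [ 0.552 -0.116  0.065] f 0.15 fe [ 0.85 -0.2   0.25] w [ 0.73 -0.27  0.12]
115 45 e 0.0 dq 2.9 q [ -18   59   18  -68 -138  -95] tcp [0.5  0.01 0.18] body [ 0.526 -0.119  0.047] f 0.14 fe [ 0.82 -0.26  0.21] w [ 0.69 -0.3   0.07]
maxdq [44, 10, 8, 7, 5, 8, 7, 7, 7, 6, 6, 6, 5, 5, 4, 5, 5, 5, 6, 6, 3, 3, 3, 3]
```

```bash
cat > seq.py <<'E'
from s2 import *
psi=20;n=np.array([np.sin(np.radians(psi)),-np.cos(np.radians(psi))]);h=np.array([n[1]*-1,n[0]]);L=np.array([.56,.035]);piv=L-n*.091
CK=[.065,0,0]
def way(c,z,yaw,pit=0): return tool_for([c[0],c[1],z],rot(yaw,pit,0),CK)
def fl(phi):
    gam=np.interp(phi,[20,90],[0,48]);adv=np.interp(phi,[25,105],[0,.036]);cl=np.interp(phi,[0,15,80,105],[.016,.003,.003,.012])
    return P2(phi,gam,1,piv+n*adv,psi,cl)
def rows(Ts,T0=None):
    T0=cmd() if T0 is None else T0
    return [want(T[:3,3],T[:3,:3],T0).tolist() for T in Ts]
E
python3 - <<'E'
from seq import *
T=cmd();t=T@X;ck=(t@[.065,0,0,1])[:3];print('cake',ck)
c1=piv-n*.04;print('start cake',c1)
W=[way(ck,.058,90,2.5),way(ck,.075,90,0)]
r=rows(W);print(r)
q=ctrl.get_obs()['joint_pos'];Ta=comp(T,r[1]);q,e=ik(Ta,q)
A=[0,.03,.1,.2,.3,.4,.5,.6,.7,.8,.9,.97,1]
seq=[way(ck[:2]+(c1-ck[:2])*a,.078,90+(psi-90)*a) for a in A]
for i,x in enumerate(seq):
    q2,e=ik(x,q);print(A[i],'e',round(e,4),'dq',np.abs(q2-q).max().round(1),'low',low(x,fing)[2].round(3));q=q2
print(np.round(q))
q3=q
for phi in list(range(0,106,5)):
    x=fl(phi);q2,e=ik(x,q3);b=np.array(body)@x[:3,:3].T+x[:3,3]
    # dense body points near cake sweep
    g=np.array([[a,b_,c] for a in np.linspace(-.039,.039,4) for b_ in np.linspace(-.0965,.0965,9) for c in np.linspace(-.066,-.16,4)])@x[:3,:3].T+x[:3,3]
    rel=g[:,:2]-piv-n*.036;al=rel@h;nn=rel@n
    m=(g[:,2]<.16)&(nn>-.02)&(nn<.12)
    print(phi,'e',round(e,4),'dq',np.abs(q2-q3).max().round(1),'body',np.round(low(x,body),3),'max along',al[m].max().round(3) if m.any() else None,'w',np.round(links(q2)[2],2));q3=q2
E
```

```text
cake [0.54966807 0.16237733 0.04959175]
start cake [0.51519536 0.15809973]
[[0.14, -0.01, -0.28, 0.03, -2.53, -0.03], [0.34, -0.01, -1.41, 0.02, -5.03, -0.03]]
0 e 0.0 dq 0.4 low 0.096
0.03 e 0.0 dq 2.4 low 0.096
0.1 e 0.0 dq 5.6 low 0.096
0.2 e 0.0 dq 8.2 low 0.096
0.3 e 0.0 dq 8.5 low 0.096
0.4 e 0.0 dq 8.7 low 0.096
0.5 e 0.0 dq 9.0 low 0.096
0.6 e 0.0 dq 9.2 low 0.096
0.7 e 0.0 dq 9.4 low 0.096
0.8 e 0.0 dq 9.6 low 0.096
0.9 e 0.0 dq 9.6 low 0.096
0.97 e 0.0 dq 6.7 low 0.096
1 e 0.0 dq 2.9 low 0.096
[  44.    3.  -41.   -0.  -46. -114.]
0 e 0.0 dq 2.6 body [0.466 0.038 0.146] max along -0.087 w [0.4  0.12 0.46]
5 e 0.0 dq 10.1 body [0.469 0.031 0.137] max along -0.087 w [0.41 0.08 0.46]
10 e 0.0 dq 10.2 body [0.471 0.025 0.127] max along -0.087 w [0.42 0.05 0.45]
15 e 0.0 dq 9.7 body [0.473 0.019 0.116] max along -0.087 w [0.43 0.02 0.44]
20 e 0.0 dq 8.5 body [0.475 0.014 0.109] max along -0.087 w [ 0.44 -0.01  0.44]
25 e 0.0 dq 8.3 body [0.48  0.01  0.109] max along -0.081 w [ 0.48 -0.04  0.43]
30 e 0.0 dq 7.8 body [0.485 0.005 0.108] max along -0.075 w [ 0.51 -0.06  0.43]
35 e 
[... 537 characters left out ...]
along -0.047 w [ 0.65 -0.22  0.31]
70 e 0.0 dq 3.4 body [ 0.489 -0.021  0.099] max along -0.047 w [ 0.65 -0.24  0.28]
75 e 0.0 dq 3.4 body [ 0.486 -0.021  0.099] max along -0.046 w [ 0.65 -0.26  0.26]
80 e 0.0 dq 3.6 body [ 0.482 -0.022  0.1  ] max along -0.042 w [ 0.65 -0.27  0.24]
85 e 0.0 dq 3.9 body [ 0.478 -0.022  0.103] max along -0.044 w [ 0.64 -0.29  0.22]
90 e 0.0 dq 3.9 body [ 0.474 -0.021  0.107] max along -0.046 w [ 0.62 -0.3   0.2 ]
95 e 0.0 dq 2.5 body [ 0.494 -0.11   0.098] max along -0.052 w [ 0.6  -0.31  0.18]
100 e 0.0 dq 2.5 body [ 0.482 -0.109  0.09 ] max along -0.058 w [ 0.58 -0.32  0.16]
105 e 0.0 dq 2.4 body [ 0.47  -0.107  0.083] max along -0.063 w [ 0.55 -0.33  0.14]
```

```bash
sed -i 's/\[0,48\]/[0,40]/' seq.py; python3 - <<'E'
from seq import *
T=cmd();ck=(T@X@[.065,0,0,1])[:3];c1=piv-n*.04
r=[0.3,0,-1.4,0,-5,0];T1=comp(T,r)
A=[.02,.06,.12,.18,.25,.32,.39,.46, .53,.6,.67,.74,.81,.88,.94,1]
S=[way(ck[:2]+(c1-ck[:2])*a,.078,90+(psi-90)*a) for a in A]
R1=rows(S[:8],T1);print(np.round(R1,1).tolist())
T2=comp(T1,np.round(R1[-1],1));print(np.round(rows(S[8:],T2),1).tolist())
E
```

```text
[[0.0, 0.4, -0.3, 0.0, -0.0, 1.4], [0.0, 1.1, -0.3, 0.0, -0.0, 4.2], [-0.0, 2.3, -0.3, 0.0, -0.0, 8.4], [-0.2, 3.4, -0.3, 0.0, -0.0, 12.6], [-0.4, 4.7, -0.3, 0.0, -0.0, 17.5], [-0.8, 5.9, -0.3, 0.0, -0.0, 22.4], [-1.2, 7.2, -0.3, 0.0, -0.0, 27.3], [-1.7, 8.4, -0.3, 0.0, -0.0, 32.2]]
[[0.1, 1.2, -0.0, 0.0, -0.0, 4.9], [0.1, 2.5, -0.0, 0.0, -0.0, 9.8], [0.0, 3.8, -0.0, -0.0, -0.0, 14.7], [-0.2, 5.0, -0.0, -0.0, -0.0, 19.6], [-0.4, 6.2, -0.0, -0.0, -0.0, 24.5], [-0.8, 7.3, -0.0, -0.0, -0.0, 29.4], [-1.1, 8.3, -0.0, -0.0, -0.0, 33.6], [-1.5, 9.2, -0.0, -0.0, -0.0, 37.8]]
```

Emit:
{"api": "send_rows", "payload": {
  "plan": [
    [[0,0,-0.1,0,-0.7,0],[0.1,0,-0.3,0,-2,0],[0.2,0,-0.6,0,-3.5,0],[0.3,0,-1,0,-5,0],[0.3,0,-1.3,0,-5,0],[0.3,0,-1.4,0,-5,0],[0.3,0,-1.4,0,-5,0]]
  ]
}}

```text
clock: 18.53
tool_pos: [0.5496, 0.0356, 0.0932]
orientation: [-180.0, -0.1, -90.0]
force: [0.6, 0.6, -2.9]
opening: 0.0178
gripper_force: 30.0
```

```bash
python3 - <<'E'
from m import *
T=upd([.3,0,-1.4,0,-5,0]);print(T@X@[.101,0,0,1]);cake()
E
```

```text
t 18.53 err mm [-0.  -0.1 -0.2] deg [0.03 0.02 0.02] q [ 24.1  16.2 -25.1   0.1 -48.8 -24.2] F [ 0.58  0.63 -2.87] M [-0.16  0.07 -0.03] open 0.0178 gf 30.0
[0.54969857 0.19871734 0.07477989 1.        ]
scene area 289 box [155 161  31  12] c [169.8 166.3] xy [0.601 0.206] L [0.579 0.248] R [0.626 0.161]
scene area 478 box [202 196  36  17] c [219.4 204.1] xy [ 0.434 -0.083] L [ 0.414 -0.044] R [ 0.457 -0.124]
```

Emit:
{"api": "send_rows", "payload": {
  "plan": [
    [[0,0.4,-0.1,0,0,1.4],[0,1.1,-0.2,0,0,4.2],[0,2.3,-0.3,0,0,8.4],[-0.2,3.4,-0.3,0,0,12.6],[-0.4,4.7,-0.3,0,0,17.5],[-0.8,5.9,-0.3,0,0,22.4],[-1.2,7.2,-0.3,0,0,27.3],[-1.7,8.4,-0.3,0,0,32.2]]
  ]
}}

```text
clock: 19.25
tool_pos: [0.4643, 0.0528, 0.0955]
orientation: [180.0, -0.1, -122.5]
force: [0.5, -0.1, -2.3]
opening: 0.0177
gripper_force: 30.0
```

Emit:
{"api": "send_rows", "payload": {
  "plan": [
    [[0.1,1.2,0,0,0,4.9],[0.1,2.5,0,0,0,9.8],[0,3.8,0,0,0,14.7],[-0.2,5,0,0,0,19.6],[-0.4,6.2,0,0,0,24.5],[-0.8,7.3,0,0,0,29.4],[-1.1,8.3,0,0,0,33.6],[-1.5,9.2,0,0,0,37.8]]
  ]
}}

```text
clock: 19.92
tool_pos: [0.3947, 0.1148, 0.0957]
orientation: [-180.0, -0.1, -160.2]
force: [0.4, -0.3, -1.9]
opening: 0.018
gripper_force: 30.0
```

```bash
python3 - <<'E'
from seq import *
T=upd([-1.7,8.4,-.3,0,0,32.2]);T=upd([-1.5,9.2,0,0,0,37.8]);t=T@X;print('ck',t@[.065,0,0,1],Ro.from_matrix(t[:3,:3]).as_euler('ZYX',degrees=True))
print('want',piv-n*.04)
s=cake('scene',.088);s=cake('side',.088)
print('proj',proj(s,(t@[.065,0,.012,1])[:3]))
E
```

```text
t 19.92 err mm [-70.9  62.   -0.7] deg [1.000e-02 5.000e-02 3.798e+01] q [  44.     3.3  -41.4    0.   -45.4 -114.3] F [ 0.36 -0.31 -1.91] M [-0.05  0.22 -0.03] open 0.018 gf 30.0
t 19.92 err mm [-1.1  0.3 -0.7] deg [0.03 0.04 0.18] q [  44.     3.3  -41.4    0.   -45.4 -114.3] F [ 0.36 -0.31 -1.91] M [-0.05  0.22 -0.03] open 0.018 gf 30.0
ck [0.51516134 0.15789222 0.0778146  1.        ] [ 1.99680108e+01  3.17680274e-02 -1.93582370e-02]
want [0.51519536 0.15809973]
scene area 258 box [157 163  24  13] c [167.7 169. ] xy [0.514 0.142] L [0.499 0.169] R [0.532 0.108]
scene area 70 box [100 172  13  13] c [107.1 178.5] xy [0.375 0.238] L [0.366 0.255] R [0.383 0.224]
scene area 491 box [201 196  37  17] c [219.1 204.2] xy [ 0.379 -0.117] L [ 0.359 -0.08 ] R [ 0.4   -0.156]
side area 407 box [202 129  32  17] c [217.2 137.1] xy [0.514 0.15 ] L [0.473 0.165] R [0.559 0.134]
side area 696 box [198 184  39  24] c [216.6 195.1] xy [ 0.436 -0.122] L [ 0.397 -0.108] R [ 0.478 -0.137]
proj [216.98309422 135.26713604]
```

```bash
python3 - <<'E'
from seq import *
T=cmd();PH=[1,4,8,12,16,20,24.5,29,34,39,44.5,50,55.5,61,66.5,72,77.5,83,88,93,97,100,102,102]
S=[fl(p) for p in PH];q=ctrl.get_obs()['joint_pos']
Tc=T
for k in(0,8,16):
    R=np.round(rows(S[k:k+8],Tc),1);print(json.dumps(R.tolist()));Tc=comp(Tc,R[-1])
    print('end',(Tc@X@[.064,-.04,0,1])[:3])
prev=T
for p,x in zip(PH,S):
    q2,e=ik(x,q);d=np.linalg.norm(Ro.from_matrix(prev[:3,:3].T@x[:3,:3]).as_rotvec(degrees=True))
    w=[(x@X@np.r_[c,1])[2] for c in cor]
    print(p,round(e,3),np.round(np.abs(q2-q)).astype(int),'rot',round(d,1),'mm',round(np.linalg.norm(x[:3,3]-prev[:3,3])*1e3),'body',low(x,body)[2].round(3),'minz',round(min(w),4));q=q2;prev=x
E
```

```text
[[-0.1, -0.0, 1.6, -1.0, -0.0, -0.0], [-0.1, -0.1, 1.7, -4.0, -0.0, -0.0], [-0.1, -0.3, 1.7, -8.0, -0.0, -0.0], [-0.1, -0.5, 1.8, -12.0, -0.0, -0.0], [-0.1, -0.6, 1.9, -16.0, -0.0, -0.0], [-0.1, -0.9, 1.6, -20.0, -0.0, -0.0], [-0.3, -1.1, 0.7, -24.5, 2.5, 0.5], [-0.5, -1.6, -0.3, -29.0, 5.0, 1.3]]
end [0.52980629 0.11850058 0.05266331]
[[-0.2, 0.0, -1.1, -5.0, 2.5, 1.5], [-0.4, 0.0, -2.2, -10.0, 4.8, 3.2], [-0.7, -0.0, -3.4, -15.5, 7.1, 5.3], [-1.1, -0.2, -4.6, -20.9, 9.3, 7.6], [-1.5, -0.3, -5.7, -26.3, 11.3, 10.2], [-1.9, -0.5, -6.7, -31.7, 13.1, 13.1], [-2.4, -0.7, -7.7, -37.0, 14.7, 16.1], [-2.8, -0.9, -8.7, -42.3, 16.0, 19.4]]
end [0.53600384 0.100728   0.06785936]
[[-0.2, 0.5, -0.9, -5.5, 0.9, 3.0], [-0.4, 1.0, -1.8, -11.0, 1.4, 6.1], [-0.4, 1.6, -2.5, -16.0, 1.6, 9.0], [-0.4, 1.6, -3.2, -21.0, 1.4, 10.2], [-0.3, 1.5, -3.6, -24.9, 1.0, 10.3], [-0.3, 1.4, -3.9, -27.9, 0.8, 10.4], [-0.2, 1.3, -4.1, -29.9, 0.6, 10.4], [-0.2, 1.3, -4.1, -29.9, 0.6, 10.4]]
end [0.54086609 0.08792737 0.08104893]
1 0.0 [1 2 0 1 2 2] rot 1.0 mm 16 body 0.145 minz 0.0611
4 0.0 [3 0 2 4 1 6] rot 3.0 mm 1
[... 588 characters left out ...]
 0.049
55.5 0.0 [3 3 3 3 5 1] rot 6.3 mm 12 body 0.093 minz 0.049
61 0.0 [3 3 3 3 5 2] rot 6.3 mm 11 body 0.091 minz 0.049
66.5 0.0 [2 3 2 3 4 2] rot 6.3 mm 11 body 0.088 minz 0.049
72 0.0 [2 3 2 3 4 3] rot 6.3 mm 11 body 0.086 minz 0.049
77.5 0.0 [2 2 1 3 3 3] rot 6.3 mm 10 body 0.085 minz 0.049
83 0.0 [2 2 1 3 3 3] rot 6.3 mm 10 body 0.086 minz 0.0501
88 0.0 [2 1 0 3 2 3] rot 5.8 mm 10 body 0.088 minz 0.0519
93 0.0 [2 1 1 3 1 1] rot 5.1 mm 6 body 0.083 minz 0.0537
97 0.0 [2 1 1 2 1 1] rot 4.0 mm 5 body 0.075 minz 0.0551
100 0.0 [1 1 1 1 1 0] rot 3.0 mm 3 body 0.07 minz 0.0562
102 0.0 [1 1 1 1 0 0] rot 2.0 mm 2 body 0.066 minz 0.0569
102 0.0 [0 0 0 0 0 0] rot 0.0 mm 0 body 0.066 minz 0.0569
```

Emit:
{"api": "send_rows", "payload": {
  "plan": [
    [[0,0,0.4,-1,0,0],[-0.1,-0.1,1,-4,0,0],[-0.1,-0.3,1.4,-8,0,0],[-0.1,-0.5,1.7,-12,0,0],[-0.1,-0.6,1.8,-16,0,0],[-0.1,-0.9,1.5,-20,0,0],[-0.3,-1.1,0.6,-24.5,2.5,0.5],[-0.5,-1.6,-0.4,-29,5,1.3]]
  ]
}}

```text
clock: 20.68
tool_pos: [0.406, 0.101, 0.1007]
orientation: [150.7, -5.1, -159.9]
force: [0.6, 0.6, -2.9]
opening: 0.0179
gripper_force: 30.0
```

Emit:
{"api": "send_rows", "payload": {
  "plan": [
    [[-0.2,0,-1.1,-5,2.5,1.5],[-0.4,0,-2.2,-10,4.8,3.2],[-0.7,0,-3.4,-15.5,7.1,5.3],[-1.1,-0.2,-4.6,-20.9,9.3,7.6],[-1.5,-0.3,-5.7,-26.3,11.3,10.2],[-1.9,-0.5,-6.7,-31.7,13.1,13.1],[-2.4,-0.7,-7.7,-37,14.7,16.1],[-2.8,-0.9,-8.7,-42.3,16,19.4]]
  ]
}}

```text
clock: 21.35
tool_pos: [0.4564, 0.0647, 0.168]
orientation: [107.8, -29.7, -160.0]
force: [-0.4, 0.5, -2.0]
opening: 0.0175
gripper_force: 30.0
```

Emit:
{"api": "send_rows", "payload": {
  "plan": [
    [[-0.2,0.5,-0.9,-5.5,0.9,3],[-0.4,1,-1.8,-11,1.4,6.1],[-0.4,1.6,-2.5,-16,1.6,9],[-0.4,1.6,-3.2,-21,1.4,10.2],[-0.3,1.5,-3.6,-24.9,1,10.3],[-0.3,1.4,-3.9,-27.9,0.8,10.4],[-0.2,1.3,-4.1,-29.9,0.6,10.4],[-0.2,1.3,-4.1,-29.9,0.6,10.4]]
  ]
}}

```text
clock: 22.02
tool_pos: [0.4798, 0.0367, 0.188]
orientation: [77.8, -40.1, -160.0]
force: [0.0, 0.1, -1.6]
opening: 0.0178
gripper_force: 30.0
```

```bash
python3 - <<'E'
from seq import *
upd([-.5,-1.6,-.4,-29,5,1.3]);upd([-2.8,-.9,-8.7,-42.3,16,19.4]);T=upd([-.2,1.3,-4.1,-29.9,.6,10.4])
s=cake();cv2.imwrite('pics/f.png',cv2.resize(s['img'][:,:,::-1][110:250,80:300],(800,509),interpolation=cv2.INTER_CUBIC))
s=cake('side');cv2.imwrite('pics/fs.png',cv2.resize(s['img'][:,:,::-1][100:240,150:330],(771,600),interpolation=cv2.INTER_CUBIC))
E
```

```text
t 22.02 err mm [ 73.8 -64.5  87.6] deg [-70.79  15.48  34.08] q [ -24.2   49.7    2.5  -68.2 -121.   -80.5] F [ 0.03  0.13 -1.56] M [-3.76 -0.7  -0.04] open 0.0178 gf 30.0
t 22.02 err mm [ 24.5 -29.2  18.7] deg [-30.15   0.55  10.53] q [ -24.2   49.7    2.5  -68.2 -121.   -80.5] F [ 0.03  0.13 -1.56] M [-3.76 -0.7  -0.04] open 0.0178 gf 30.0
t 22.02 err mm [-0.8 -1.2 -2.1] deg [-0.25 -0.06  0.12] q [ -24.2   49.7    2.5  -68.2 -121.   -80.5] F [ 0.03  0.13 -1.56] M [-3.76 -0.7  -0.04] open 0.0178 gf 30.0
scene area 81 box [100 172  15  13] c [107.4 179. ] xy [0.427 0.297] L [0.416 0.316] R [0.437 0.277]
scene area 225 box [201 198  36  15] c [217.7 206.8] xy [ 0.419 -0.087] L [ 0.399 -0.051] R [ 0.442 -0.13 ]
side area 102 box [200 184  18  11] c [208.5 188.7] xy [ 0.434 -0.049] L [ 0.415 -0.042] R [ 0.456 -0.057]
side area 280 box [200 186  36  22] c [220.2 199. ] xy [ 0.449 -0.099] L [ 0.405 -0.083] R [ 0.483 -0.111]
```

View pics/f.png

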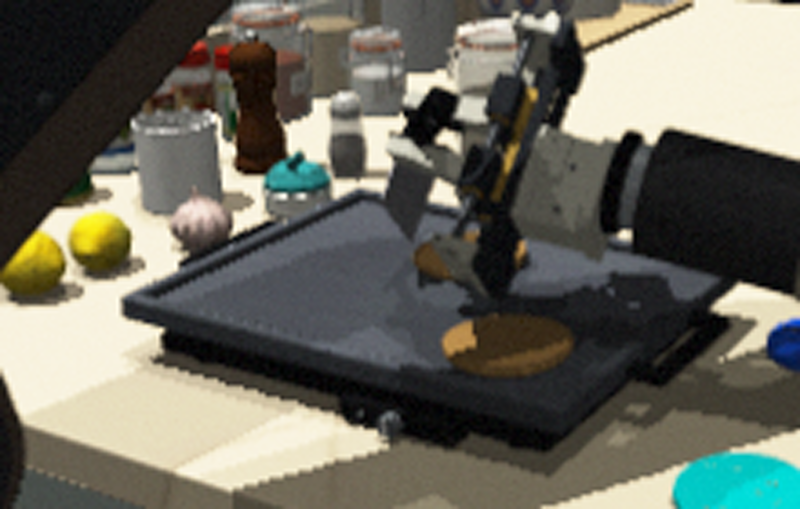

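The crop shows the blade standing upright at (410,200). The oatcake lies flat on the plate behind the fingers at about (470,258), and the turned one at (508,345) hasn't moved. I'll back the blade off and rise.

```bash
python3 - <<'E'
from seq import *
T=cmd();s=snap('scene');print('cake~',onz(s,209.3,181,.058))
A=T.copy();A[:3,3]+=np.r_[-n*.03,.005];B=T.copy();B[:3,3]+=np.r_[-n*.03,.12]
# C: level turner at height, yaw 20
C=way([.50,.06],.22,20);print(C[:3,3])
print(rows([A,B,C]))
q=ctrl.get_obs()['joint_pos']
for x in(A,B,C): q,e=ik(x,q);print(round(e,4),np.round(q))
E
```

```text
cake~ [0.55482469 0.0265183  0.058     ]
[0.38065904 0.01656344 0.2385    ]
[[0.32, -0.25, 3.01, 0.0, 0.0, 0.0], [7.71, 8.37, 4.84, 0.0, 0.0, 0.0], [10.86, -3.03, 0.81, 97.32, -28.72, -35.42]]
0.0 [ -22.   48.   -0.  -69. -119.  -80.]
0.0 [ -24.   37.    0.  -74. -124.  -92.]
0.0 [  33.  -10.  -32.   -0.  -68. -103.]
```

Emit:
{"api": "send_rows", "payload": {
  "plan": [
    [[0.1,-0.1,0.8,0,0,0],[0.2,-0.2,2,0,0,0],[0.3,-0.2,3,0,0,0],[1,0.5,3.2,0,0,0],[2.5,2.2,3.5,0,0,0],[4.5,4.5,4,0,0,0],[6.5,7,4.5,0,0,0],[7.7,8.4,4.8,0,0,0]]
  ]
}}

```text
clock: 22.83
tool_pos: [0.4701, 0.0662, 0.3135]
orientation: [78.2, -39.8, -160.0]
force: [0.3, -0.3, -1.6]
opening: 0.0178
gripper_force: 30.0
```

```bash
python3 - <<'E'
from seq import *
from scipy.spatial.transform import Slerp
T=upd([7.7,8.4,4.8,0,0,0])
D=np.eye(4);D[:3,:3]=down(-168.7);D[:3,3]=[.4596,-.3974,.16]
Sl=Slerp([0,1],Ro.from_matrix([T[:3,:3],D[:3,:3]]))
K=24;q=ctrl.get_obs()['joint_pos'];S=[]
for k in range(1,K+1):
    a=k/K;x=np.eye(4);x[:3,:3]=Sl(a).as_matrix();p=T[:3,3]*(1-a)+D[:3,3]*a;p[2]+=.06*np.sin(np.pi*a);x[:3,3]=p;S.append(x)
    q2,e=ik(x,q);el,f,w=links(q2)
    if k%3==0: print(k,round(e,4),'dq',np.abs(q2-q).max().round(1),'body',np.round(low(x,body),2),'blade',round(min((x@X@np.r_[c,1])[2] for c in cor),3),'w',np.round(w,2));
    q=q2
Tc=T
for k in(0,8,16):
    R=np.round(rows(S[k:k+8],Tc),1);print(json.dumps(R.tolist()));Tc=comp(Tc,R[-1])
E
```

```text
t 22.83 err mm [-0.6  0.6  3.3] deg [ 0.2   0.02 -0.2 ] q [ -23.8   37.     0.4  -74.4 -124.1  -91.9] F [ 0.27 -0.29 -1.56] M [-3.92 -0.73  0.01] open 0.0178 gf 30.0
3 0.0 dq 3.0 body [ 0.46 -0.07  0.22] blade 0.184 w [ 0.57 -0.35  0.33]
6 0.0 dq 3.3 body [ 0.48 -0.14  0.23] blade 0.191 w [ 0.59 -0.39  0.41]
9 0.0 dq 3.6 body [ 0.49 -0.21  0.25] blade 0.196 w [ 0.59 -0.42  0.48]
12 0.0 dq 3.6 body [ 0.5  -0.28  0.26] blade 0.196 w [ 0.58 -0.43  0.54]
15 0.0 dq 3.4 body [ 0.51 -0.34  0.26] blade 0.191 w [ 0.57 -0.43  0.57]
18 0.0 dq 4.6 body [ 0.52 -0.39  0.26] blade 0.179 w [ 0.54 -0.42  0.58]
21 0.0 dq 5.6 body [ 0.52 -0.44  0.24] blade 0.162 w [ 0.5  -0.41  0.57]
24 0.0 dq 6.7 body [ 0.52 -0.48  0.23] blade 0.142 w [ 0.46 -0.4   0.54]
[[0.6, 0.0, -1.8, 3.9, -1.5, -1.2], [1.3, 0.1, -3.7, 7.8, -3.0, -2.4], [1.9, 0.1, -5.5, 11.8, -4.5, -3.6], [2.5, 0.1, -7.3, 15.7, -6.0, -4.8], [3.0, 0.0, -9.2, 19.6, -7.4, -6.1], [3.6, -0.0, -11.0, 23.5, -8.9, -7.3], [4.0, -0.2, -12.9, 27.5, -10.4, -8.5], [4.4, -0.4, -14.8, 31.4, -11.9, -9.7]]
[[0.2, -1.2, -1.5, 3.9, -1.5, -1.2], [0.2, -2.5, -3.0, 7.8, -3.0, -2.4], [0.3, -3.8, -4.5, 11.8, -4.5, -3.6], [0.2, -5.3, -5.9, 15.7, -6.0, -4.8], [0.2, -6.8, -7.2, 19.6, -7.5, -6.1], [0.1, -8.4, -8.6, 23.5, -9.0, -7.3], [-0.1, -10.1, -9.9, 27.4, -10.4, -8.5], [-0.3, -11.8, -11.1, 31.4, -11.9, -9.7]]
[[-0.1, -2.2, -0.1, 3.9, -1.5, -1.2], [-0.1, -4.5, -0.0, 7.8, -3.0, -2.4], [-0.2, -6.7, 0.0, 11.7, -4.5, -3.6], [-0.3, -9.0, 0.2, 15.7, -6.0, -4.8], [-0.4, -11.4, 0.3, 19.6, -7.5, -6.0], [-0.5, -13.7, 0.5, 23.5, -9.0, -7.3], [-0.6, -16.1, 0.8, 27.4, -10.5, -8.5], [-0.8, -18.5, 1.0, 31.4, -12.0, -9.7]]
```

Emit:
{"api": "send_rows", "payload": {
  "plan": [
    [[0.6,0,-1.8,3.9,-1.5,-1.2],[1.3,0.1,-3.7,7.8,-3,-2.4],[1.9,0.1,-5.5,11.8,-4.5,-3.6],[2.5,0.1,-7.3,15.7,-6,-4.8],[3,0,-9.2,19.6,-7.4,-6.1],[3.6,0,-11,23.5,-8.9,-7.3],[4,-0.2,-12.9,27.5,-10.4,-8.5],[4.4,-0.4,-14.8,31.4,-11.9,-9.7]]
  ]
}}

```text
clock: 23.5
tool_pos: [0.4668, -0.0892, 0.313]
orientation: [117.1, -28.8, -172.6]
force: [-0.1, -0.5, -1.9]
opening: 0.0178
gripper_force: 30.0
```

Emit:
{"api": "send_rows", "payload": {
  "plan": [
    [[0.2,-1.2,-1.5,3.9,-1.5,-1.2],[0.2,-2.5,-3,7.8,-3,-2.4],[0.3,-3.8,-4.5,11.8,-4.5,-3.6],[0.2,-5.3,-5.9,15.7,-6,-4.8],[0.2,-6.8,-7.2,19.6,-7.5,-6.1],[0.1,-8.4,-8.6,23.5,-9,-7.3],[-0.1,-10.1,-9.9,27.4,-10.4,-8.5],[-0.3,-11.8,-11.1,31.4,-11.9,-9.7]]
  ]
}}

```text
clock: 24.17
tool_pos: [0.4627, -0.2431, 0.2626]
orientation: [149.4, -13.8, -174.7]
force: [-1.2, 1.5, -1.9]
opening: 0.0175
gripper_force: 30.0
```

Emit:
{"api": "send_rows", "payload": {
  "plan": [
    [[-0.1,-2.2,-0.1,3.9,-1.5,-1.2],[-0.1,-4.5,0,7.8,-3,-2.4],[-0.2,-6.7,0,11.7,-4.5,-3.6],[-0.3,-9,0.2,15.7,-6,-4.8],[-0.4,-11.4,0.3,19.6,-7.5,-6],[-0.5,-13.7,0.5,23.5,-9,-7.3],[-0.6,-16.1,0.8,27.4,-10.5,-8.5],[-0.8,-18.5,1,31.4,-12,-9.7]]
  ]
}}

```text
clock: 24.83
tool_pos: [0.4595, -0.3973, 0.1602]
orientation: [-179.8, 0.2, -168.6]
force: [-0.2, -0.1, -1.0]
opening: 0.0178
gripper_force: 30.0
```

```bash
python3 - <<'E'
from seq import *
upd([4.4,-.4,-14.8,31.4,-11.9,-9.7]);upd([-.3,-11.8,-11.1,31.4,-11.9,-9.7]);T=upd([-.8,-18.5,1,31.4,-12,-9.7])
cake();s=cake('side')
t=T@X;print(t[:3,3],Ro.from_matrix(t[:3,:3]).as_euler('ZYX',degrees=True))
P_=s['img'][:,:,::-1]
a=cv2.resize(P_[125:245,165:325],(800,600),interpolation=cv2.INTER_CUBIC);cv2.imwrite('pics/z.png',a)
D=np.eye(4);D[:3,:3]=down(-168.7)
for z in(.0295,.019): D[:3,3]=[.4596,-.3974,z];print(rows([D]))
E
```

```text
t 24.83 err mm [  -7.8 -308.5 -151.7] deg [ 62.97 -24.02 -19.58] q [-22.4  16.9 -13.7   0.1 -59.1 -56.2] F [-0.16 -0.09 -1.03] M [-0.07  0.22 -0.06] open 0.0178 gf 30.0
t 24.83 err mm [  -3.5 -154.4 -101.8] deg [ 31.58 -12.14  -9.83] q [-22.4  16.9 -13.7   0.1 -59.1 -56.2] F [-0.16 -0.09 -1.03] M [-0.07  0.22 -0.06] open 0.0178 gf 30.0
t 24.83 err mm [-0.4  0.3  0.4] deg [ 0.18 -0.16 -0.11] q [-22.4  16.9 -13.7   0.1 -59.1 -56.2] F [-0.16 -0.09 -1.03] M [-0.07  0.22 -0.06] open 0.0178 gf 30.0
scene area 329 box [194 173  31  14] c [208.6 179.6] xy [0.563 0.035] L [0.543 0.072] R [ 0.586 -0.008]
scene area 490 box [201 196  37  17] c [219.2 204.2] xy [ 0.434 -0.082] L [ 0.412 -0.042] R [ 0.456 -0.124]
side area 216 box [235 153  18  16] c [243.7 160.6] xy [0.558 0.048] L [0.535 0.056] R [0.581 0.039]
side area 558 box [198 184  34  24] c [213.2 195.9] xy [ 0.437 -0.081] L [ 0.403 -0.069] R [ 0.478 -0.096]
[ 0.52073589 -0.38542654  0.14142289] [11.3087774  -0.0535738  -0.04130664]
[[0.04, 0.03, 13.04, -0.04, 0.05, 0.01]]
[[0.04, 0.03, 14.09, -0.04, 0.05, 0.01]]
```

View pics/z.png

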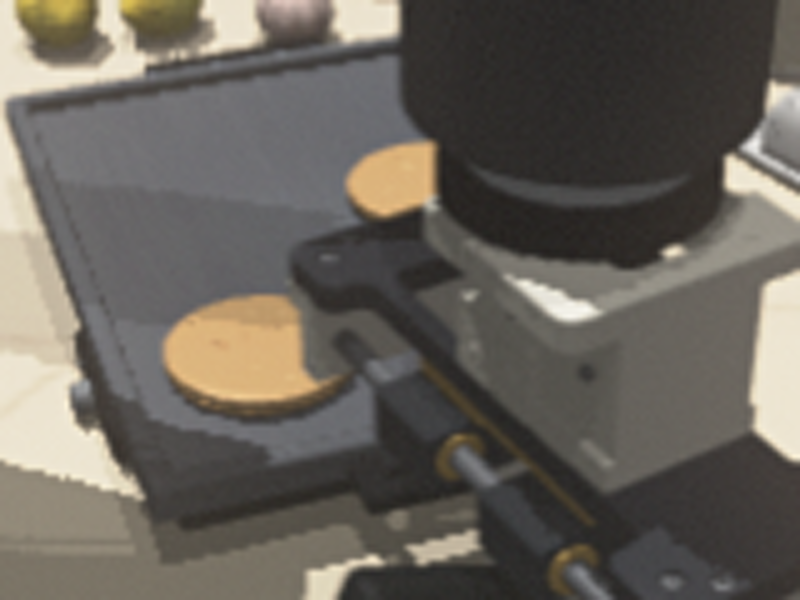

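The visible half of the oatcake, at about (390,180), shows a plain face with no cross. It lies flat, so it has been turned. The other oatcake at (250,350) is in place. Now I'll lay the turner down.

Emit:
{"api": "send_rows", "payload": {
  "plan": [
    [[0,0,1,0,0,0],[0,0,3.5,0,0,0],[0,0,6.5,0,0,0],[0,0,9.5,0,0,0],[0,0,11.8,0,0,0],[0,0,13,0,0,0],[0,0,13.5,0,0,0],[0,0,13.5,0,0,0]]
  ]
}}

```text
clock: 25.6
tool_pos: [0.4599, -0.3971, 0.0234]
orientation: [179.9, -0.1, -168.7]
force: [-0.7, -0.3, -1.2]
opening: 0.0179
gripper_force: 30.0
```

Emit:
{"api": "send_rows", "payload": {
  "plan": [
    [[0,0,0.2,0,0,0],[0,0,0.4,0,0,0],[0,0,0.55,0,0,0],[0,0,0.6,0,0,0],[0,0,0.6,0,0,0],[0,0,0.6,0,0,0]]
  ]
}}

```text
clock: 26.1
tool_pos: [0.46, -0.3977, 0.0189]
orientation: [-179.9, 0.1, -168.7]
force: [0.1, -0.5, -1.4]
opening: 0.0178
gripper_force: 30.0
```

```bash
python3 - <<'E'
from m import *
upd([0,0,13.5,0,0,0]);upd([0,0,.6,0,0,0])
E
```

```text
t 26.1 err mm [-0.  -0.1 -6. ] deg [ 0.02 -0.03  0.  ] q [-22.5  26.  -21.6   0.  -42.3 -56.2] F [ 0.05 -0.54 -1.4 ] M [ 0.01  0.12 -0.01] open 0.0178 gf 30.0
t 26.1 err mm [-0.  -0.1  0. ] deg [ 0.02 -0.03  0.  ] q [-22.5  26.  -21.6   0.  -42.3 -56.2] F [ 0.05 -0.54 -1.4 ] M [ 0.01  0.12 -0.01] open 0.0178 gf 30.0
```

Emit:
{"api": "send_rows", "payload": {
  "plan": [
    [[0,0,0.05,0,0,0],[0,0,0.07,0,0,0],[0,0,0.07,0,0,0]]
  ]
}}

```text
clock: 26.35
tool_pos: [0.46, -0.3978, 0.0181]
orientation: [-179.9, 0.1, -168.7]
force: [-1.0, 0.6, 2.0]
opening: 0.0179
gripper_force: 30.0
```

Emit:
{"api": "send_rows", "payload": {
  "plan": [
    [[0,0,0,0,0,0],[0,0,0,0,0,0],[0,0,0,0,0,0],[0,0,0,0,0,0],[0,0,0,0,0,0],[0,0,0,0,0,0],[0,0,0,0,0,0],[0,0,0,0,0,0]]
  ],
  "fingers": 0.9
}}

```text
clock: 27.02
tool_pos: [0.4599, -0.3977, 0.0177]
orientation: [-180.0, 0.1, -168.7]
force: [-0.6, -0.3, 0.4]
opening: 0.0659
gripper_force: 0.0
```

Emit:
{"api": "send_rows", "payload": {
  "plan": [
    [[0,0,0,0,0,0],[0,0,0,0,0,0],[0,0,-0.5,0,0,0],[0,0,-2,0,0,0],[0,0,-5,0,0,0],[0,0,-8.5,0,0,0],[0,0,-12,0,0,0],[0,0,-15,0,0,0]]
  ]
}}

```text
clock: 27.68
tool_pos: [0.4599, -0.3978, 0.1707]
orientation: [-179.9, 0.1, -168.7]
force: [0.2, -0.7, -0.6]
opening: 0.0787
gripper_force: 0.0
```

Emit:
{"api": "send_rows", "payload": {
  "plan": [
    [[0,0,0,0,0,0],[0,0,0,0,0,0],[0,0,0,0,0,0],[0,0,0,0,0,0]]
  ]
}}

```text
clock: 28.02
tool_pos: [0.459, -0.3972, 0.1666]
orientation: [180.0, -0.0, -168.7]
force: [0.6, -0.1, -0.7]
opening: 0.079
gripper_force: 0.0
```

```bash
python3 - <<'E'
from m import *
upd([0,0,.07,0,0,0]);upd([0,0,-15,0,0,0]);s0=cake()
import pickle
# turner vs first picture in the wrist-free side view: compare blade patch
S=pickle.load(open('S0.pkl','rb'))
for nme in('scene','side'):
    s=snap(nme);o=np.array([.5204,-.385,0]);e=np.array([np.cos(np.radians(12)),np.sin(np.radians(12)),0])
    p=proj(s,o+e*.06).astype(int);a=s['img'][p[1]-12:p[1]+12,p[0]-18:p[0]+18].astype(int);b=S[nme]['img'][p[1]-12:p[1]+12,p[0]-18:p[0]+18].astype(int)
    print(nme,np.abs(a-b).mean())
E
```

```text
t 28.02 err mm [ -1.1   0.5 148.5] deg [-0.08  0.08  0.01] q [-22.5  16.8 -13.   -0.  -60.3 -56.2] F [ 0.55 -0.07 -0.69] M [0.06 0.03 0.02] open 0.079 gf 0.0
t 28.02 err mm [-0.9  0.4 -1.5] deg [-0.08  0.08  0.01] q [-22.5  16.8 -13.   -0.  -60.3 -56.2] F [ 0.55 -0.07 -0.69] M [0.06 0.03 0.02] open 0.079 gf 0.0
scene area 76 box [100 172  13  13] c [107.3 178.8] xy [0.428 0.298] L [0.417 0.317] R [0.436 0.283]
scene area 331 box [194 173  31  14] c [208.6 179.5] xy [0.564 0.035] L [0.543 0.072] R [ 0.586 -0.007]
scene area 491 box [201 196  37  17] c [219.2 204.2] xy [ 0.434 -0.083] L [ 0.412 -0.042] R [ 0.456 -0.124]
scene 100.73649691358025
side 88.07831790123457
```

```bash
python3 -c "
from plant import ctrl
print(ctrl.close_job())"
```

```text
the job is handed in; nothing more can be done
None
```

I've handed the job in at about 28 s: the oatcake lies flat, scored face down, near the middle of the plate, the other oatcake hasn't moved, and the turner has been set back down on the worktop and released; the gripper hid the turner in the last pictures, so I judged its release from the force and opening readings, and no verdict came back.

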